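# Send a sprayed block down the drying rail

### The job

Push the red-knobbed stop bolt fully home across the low end of the sloped drying rail. Then take the yellow roller carrier with its freshly sprayed block by the red grip tab from the leaning rest, hook both wheels onto the upper half of the rail and let go, so that it rolls down by itself and comes to rest against the bolt. Do not touch the wet block, do not push the carrier down the rail or touch it again, and leave the other things on the benches where they are.

Things in the scene. Friction and masses are not known exactly. Their poses are not given: they have to be found in the camera images.
- rail: Sloped rail (fixed): steel bar on edge, 6 mm thick (x), 14 mm high. Origin: middle of the bar's top edge, 140 mm above the bench. y points up the slope (8 degrees) along the bar, x level across it, away from the robot, z square to the top edge. Clear from y = -170 to +190 mm; a post under each end. Bolt guide at the low end (x -20 to -48, y -139 to -190 mm) rises to z = 27 mm.
- rail_load (a point): A good loading place: point on the rail's top edge in its upper half (rail y = +90 mm), same axes as the rail. A carrier seated here has its axle centre 11 mm above this point along z and its y and z axes along the rail's. Nothing stands over the rail.
- rail_stop (a point): Point on the rail's top edge (rail y = -110 mm), same axes as the rail: the carrier's axle centre stands 11 mm above it when the carrier rests against the closed bolt.
- bolt_knob (a point): Centre of the stop bolt's upright red knob: a cylinder 16 mm across, 32 mm tall along the rail's z. The bolt's 10 mm rod lies 30 mm below this point. Free on all sides; when home, the guide block begins 12 mm beyond the knob's surface, lower than the knob.
- stop_bolt (a joint): Travel of the stop bolt in m: 0 = drawn back towards the robot (rail end open), 0.040 = fully home at its limit, the rod across the rail. Going home, the knob moves along the rail's +x. About 2 N of friction; it stays where it is left.
- carrier_tab (a point): Centre of the red grip tab on top of the carrier, a plate 14 mm thick (x), 28 mm wide (y), 42 mm high (z). Axes are the carrier's: z up, x along the wheel axles, y the rolling direction. Below the tab's foot (21 mm below this point) is the bridge. At the start the carrier leans in its rest, z tilted 28 degrees from vertical, top towards the robot. About 0.3 kg, balanced under the tab.
- carrier_axle (a point): Centre between the two axles, 45 mm below carrier_tab along the carrier's z, same axes. Wheels at y = +22 and -22 mm: hubs of 11 mm radius, 14 mm wide, between flanges of 16 mm radius (outer faces x = +11 and -11 mm), so the 6 mm bar has 4 mm play each side. The wheels turn freely; let go on the rail, it rolls down at about 0.3 m/s.
- carrier: Yellow roller carrier, origin at carrier_axle. Seen along y an open C: bridge z 18 to 22 mm, back strap on the -x side (x -30 to -34 mm) down to a foot (z -86 to -90 mm, x -34 to +32 mm) with the block. The bar enters the gap between flanges (z -16 mm) and block top (z -52 mm) from the open +x side: move it, about 14 mm above its seat, along the rail's +x over the bar, then lower it.
- wet_block: Bored pine block 79 x 49 x 34 mm (long side along y) with wet blue paint on top, fixed on the carrier's foot; origin at the centre of its underside. Not to be touched.
- lean_rest: Wooden rest (fixed), 125 x 80 mm on the bench, holding the carrier: a back plate tilted 28 degrees behind the strap, a ledge under the foot, two low cheeks 3 mm beside the foot. Draw the carrier out along its own z; after 70 mm it is clear. Origin on the bench, 160 mm below the axle centre at the start; x points away from the robot.
- clip_tin: bystander: closed grey steel tin, 94 x 121 x 42 mm, origin under its centre
- scraper: bystander: filling knife with a wooden handle, 60 x 196 x 13 mm, lying behind the rail
- blue_block_a: bystander: pine block 48 x 81 x 34 mm with blue top, origin under its centre
- plain_block: bystander: unpainted pine block 48 x 80 x 34 mm, origin under its centre

How it is judged:
On the way, in this order (a step that is already met when the one before it is completed fails the run):
1. the stop bolt is fully home while the carrier is not yet on the rail (value of joint stop_bolt above 0.036 m and not (contact force between carrier and rail above 0.2 N)), for 0.2 s.
2. the carrier's wheels stand on the upper half of the rail (x of carrier_axle in the frame of rail between -0.007 and 0.007 m and z of carrier_axle in the frame of rail between 0.006 and 0.017 m and y of carrier_axle in the frame of rail between 0 and 0.17 m and contact force between carrier and rail above 0.8 N), for 0.1 s.
At the end, for the whole second after the job is handed in: The bolt is home (travel over 36 of 40 mm); the carrier hangs on the rail by both wheels, axle centre within 7 mm of the bar's middle plane and 6 to 17 mm above its top edge, within 0.15 rad of the rail's axes, resting against the bolt (axle centre 101 to 118 mm below the rail's middle), at rest (x of carrier_axle in the frame of rail between -0.007 and 0.007 m and z of carrier_axle in the frame of rail between 0.006 and 0.017 m and y of carrier_axle in the frame of rail between -0.118 and -0.101 m and angle between the z axis of carrier and the z axis of rail, either way round below 0.15 rad and angle between the y axis of carrier and the y axis of rail, either way round below 0.15 rad and value of joint stop_bolt above 0.036 m and contact force between carrier and rail above 0.8 N and linear speed of carrier below 0.02 m/s); the robot touches nothing.
It fails at once if the wet block is touched by the gripper or arm (contact force between any of the fingers, the arm and wet_block above 0.5 N).
It fails at once if the carrier is pushed or touched on the lower half of the rail (x of carrier_axle in the frame of rail between -0.007 and 0.007 m and z of carrier_axle in the frame of rail between 0.006 and 0.017 m and y of carrier_axle in the frame of rail between -0.13 and -0.02 m and contact force between any of the fingers, the arm and carrier above 0.3 N).
It fails at once if a bystander is moved by more than 30 mm (distance of any of clip_tin, scraper, blue_block_a, plain_block from where it was at the start of the episode above 0.03 m).
It also fails if it takes over 56 s, if anything falls off the work surface, if the arm or the gripper's body presses on something with over 40 N, if the wrist force passes 120 N, or if a joint passes its speed limit or range.

### The arm

A 6-joint arm with a two-finger parallel gripper is mounted at the origin on a cart in front of the work surface, level with it; the furniture and walls round the work are solid. World frame = base frame: x ahead of the robot, y to its left, z up, the work surface at z = 0. Lengths are in m, angles in rad, forces in N, time in s.
With the tool pointing down it reaches from about 0.275 to 0.725 m from the base axis. Payload 5.6 kg.
Tool frame: the origin (TCP) lies at the very end of the fingers, on their centre line; the grasp point (between the pads) lies 19 mm behind it; z points along the fingers, y is the line along which they close (so a half turn about z gives the same grasp; the last joint's range is limited). The gripper opens to 85 mm and grips with 20 to 120 N. Pads are 22 mm wide; open, the fingers measure 114 mm over their backs; the gripper's body (76 mm by 85 mm) begins 54 mm behind the grasp point. The pads swing forward as they close: fully open they stand 13 mm farther back than shut.
Start: joints at [-0.855, 0.255, 0.108, 0, -1.424, -0.285], TCP at [0.23, -0.5, 0.231] pointing down, gripper open.
Joint ranges: [-2.95, 2.95], [-1.21, 1.97], [-1.09, 1.5], [-2.87, 1.71], [-2.94, -0.07], [-3.05, 3.05]. Speed limits (rad/s): [2.57, 2.57, 3.14, 3.14, 3.14, 3.14].

### API

Orientations are given as a rotation vector (axis times angle).
In Python, from cell import telemetry, viewer, workorder, search_frame, masks_of, spot_point gives the robot as it stands.
- The arm moves only by the tool send_rows, never from a script. Its argument "deltas" is one flat list of numbers, 7 for each row, row after row: the shift along the tool's x, y, z in m, then the turn, a rotation vector about the tool's x, y, z in rad, then the closure, from -1 (fully open) to 1 (shut). A call has 1 to 20 rows; each row is the pose to reach, as a shift and turn from the pose commanded when the call began, along the tool's axes at that moment; what a row does not reach only later rows make up. A row lasts 1/8 s, in which the tool goes at most 62.5 mm and 10.7 degrees, less where a joint would pass 70% of its speed; a pose out of reach is approached as far as the arm can. A call with a gripper value outside its range is refused whole. The fingers move at their own pace and stop on an object; "newtons" is the grip in N (left out, the last holds). Time passes only in rows, so rows that repeat a pose let the fingers close. It gives the time, the measured TCP pose, the force, the opening and the grip force at its end, in the units of the state.
- telemetry.state(): the state, without advancing time (a new reading comes with each control period).
- viewer.camera(name): name is "side" or "top" or "wrist"; returns the picture (420x560x3 uint8, blue, green, red); there is no depth.
- viewer.get_calibration(name): a dict with "fovy" (degrees; the focal length in pixels is half the picture's height over the tangent of half this angle, whatever the lens; pixels are square), "cx", "cy" (the principal point, pixels), "dist_coeffs" ([k1, k2, p1, p2, k3] as OpenCV has them; the pictures are not rectified), "rvec" (rotation vector, rad) and "tvec" (3), from world to camera coordinates, as OpenCV has them. Camera axes: x right, y down, z forward; pixel columns grow to the right and rows downward; lengths in m; the calibration is good to about 2 mm. A picture is of the moment at which its call begins: read the wrist's pose just before it. get_calibration takes no time and is no camera call; for the wrist camera it gives the pose at the moment of the call.
- workorder.sign_off(): hands the job in; it is judged then, once.
Trained networks look in the newest picture that a camera, given by its name, has taken for a name from the list of things; names that differ only in an ending like _2 or _b are one class to them, and where a whole thing is asked for, a point or a joint stands for the part that bears it (a point fixed in the world has none). Each returns a list of dicts, best first, with "p" (0 to 1); they miss things now and then, are a little off and sometimes report something else, mostly with a low value. They report only what shows in the picture. A call takes as long as a camera call.
- search_frame(thing, camera): "position" ([x, y, z] in m, in world coordinates, good to about 4 mm: the middle of the surface that is visible of it).
- masks_of(thing, camera): "pixels" (420x560 bool, what is visible of it).
- spot_point(thing, camera): "position" ([x, y, z] in m, in world coordinates, good to about 4 mm: a listed point, or the origin of a listed thing).
The state is a dict: "time": time; "qpos": joint angles; "qd": joint speeds; "joint_efforts": joint torques, N m; "ee_pos": TCP position; "tcp_rot": TCP orientation; "contact_force": force on the tool from outside, world axes, zero at the start; "ft_torque": the same for the moment, N m; "grip_width": finger opening in m; "finger_force": force on a finger pad.
Only numpy, scipy, OpenCV 4.12 (cv2) and the standard library are available. Lean on these libraries where they do the work, as an engineer would, in place of code of your own. Each camera call takes 0.05 s, during which the arm holds its last target. There are 200 camera calls.

## Working session

There is one attempt and no reset: what is moved stays moved. The work goes in short steps, Python scripts to look and compute and a tool call to move; the robot and the scene stay as the last step left them, time stands still between calls to the robot, and variables do not carry over. Pictures are saved under pics/ and viewed, at most 10 in all, crops included, and the job is handed in when it is done.

Besides the shell and the picture viewer there is one more tool, called after "Emit:" by a JSON object that holds its "name" and its "arguments". send_rows: Moves the arm, as the interface text tells. Its arguments: {"type":"object","properties":{"deltas":{"type":"array"},"newtons":{"type":"number"}},"required":["deltas"]}

```bash
mkdir -p pics; ls; cat > a.py <<'E'
E
python3 - <<'E'
from cell import telemetry, viewer, workorder, search_frame, masks_of, spot_point
import cv2, numpy as np
s=telemetry.state(); print(s['time'],s['ee_pos'],s['tcp_rot'],s['grip_width'])
ims={}
for c in ['side','top']:
    ims[c]=viewer.camera(c); cv2.imwrite(f'pics/{c}0.png',ims[c])
    k=viewer.get_calibration(c); R=cv2.Rodrigues(np.array(k['rvec'],float))[0]; print(c,k['fovy'],k['dist_coeffs'],'pos',(-R.T@np.array(k['tvec']).ravel()).round(3))
    for t in ['rail','rail_load','rail_stop','bolt_knob','carrier_tab','carrier_axle','lean_rest','wet_block']:
        r=spot_point(t,c)
        print(t,[(np.round(x['position'],4).tolist(),round(x['p'],2)) for x in r[:2]])
print(telemetry.state()['time'])
E
```

```text
pics
0.0 [ 0.22954015 -0.49926446  0.23039588] [ 6.71304222e-01 -3.06858156e+00 -2.89172947e-03] 0.08529565238761448
side 46.10994780262745 [0.01224293 0.         0.         0.         0.        ] pos [ 0.587 -0.634  0.837]
rail [([0.6064, 0.182, 0.1393], 0.85)]
rail_load [([0.7609, 0.1646, 0.0029], 0.67)]
rail_stop [([0.6039, 0.074, 0.1195], 0.6)]
bolt_knob [([0.5043, 0.0207, 0.1647], 0.74), ([0.756, -0.1226, 0.001], 0.53)]
carrier_tab [([0.5117, -0.1206, 0.196], 0.68)]
carrier_axle [([0.5334, -0.1173, 0.1577], 0.64), ([0.5336, -0.1182, -0.0019], 0.3)]
lean_rest [([0.5329, -0.1204, -0.0008], 0.57), ([0.5691, -0.1115, 0.0811], 0.26)]
wet_block [([0.5715, -0.1118, 0.0808], 0.86), ([0.5067, 0.0201, 0.1643], 0.74)]
top 56.62044947621874 [0.03909168 0.         0.         0.         0.        ] pos [0.406 0.113 0.96 ]
rail [([0.6051, 0.0747, 0.1224], 0.75), ([0.6072, 0.1814, 0.1428], 0.6)]
rail_load [([0.6012, 0.2689, 0.1549], 0.93), ([0.5117, 0.024, 0.1627], 0.4)]
rail_stop [([0.6065, 0.0726, 0.1214], 0.96)]
bolt_knob [([0.5096, 0.0221, 0.1639], 0.65)]
carrier_tab [([0.5162, -0.1258, 0.2008], 0.71), ([0.4161, 0.3376, 0.0016], 0.52)]
carrier_axle [([0.5375, -0.1225, 0.1584], 0.95), ([0.5077, 0.0206, 0.1643], 0.4)]
lean_rest [([0.5342, -0.1185, 0.0006], 0.69)]
wet_block [([0.5714, -0.1171, 0.0827], 0.94), ([0.7484, -0.0003, -0.0031], 0.52)]
0.9
```

View pictures.

View pics/side0.png

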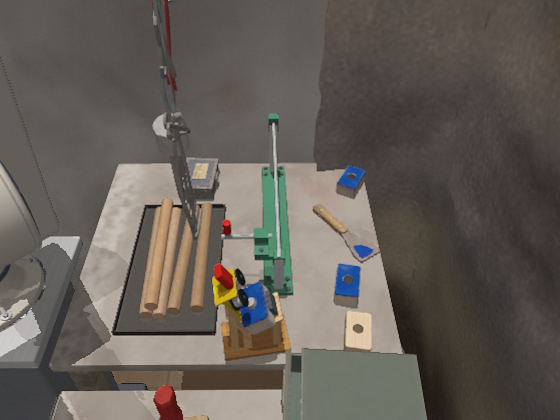

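View pics/top0.png

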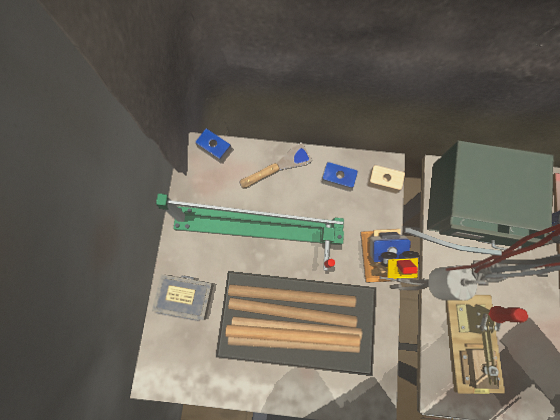

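```bash
cat > a.py <<'E'
from cell import telemetry, viewer, workorder, search_frame, masks_of, spot_point
import cv2, numpy as np
from scipy.spatial.transform import Rotation as Ro
def cam(c):
    k=viewer.get_calibration(c); f=210/np.tan(np.radians(k['fovy'])/2)
    K=np.array([[f,0,k['cx']],[0,f,k['cy']],[0,0,1]]); return K,np.array(k['dist_coeffs'],float),np.array(k['rvec'],float),np.array(k['tvec'],float).reshape(3)
def ray(c,uv,cc=None):
    K,d,r,t=cc or cam(c); R=cv2.Rodrigues(r)[0]
    p=cv2.undistortPoints(np.array([[uv]],float),K,d)[0,0]; v=R.T@np.array([p[0],p[1],1]); return -R.T@t, v/np.linalg.norm(v)
def tri(l):
    A=np.zeros((3,3));b=np.zeros(3);rs=[ray(*x) for x in l]
    for o,v in rs:
        M=np.eye(3)-np.outer(v,v);A+=M;b+=M@o
    X=np.linalg.solve(A,b); return X,[np.linalg.norm((np.eye(3)-np.outer(v,v))@(X-o)) for o,v in rs]
def proj(c,X,cc=None):
    K,d,r,t=cc or cam(c); return cv2.projectPoints(np.array(X,float).reshape(-1,3),r,t,K,d)[0][:,0]
def onz(c,uv,z):
    o,v=ray(c,uv); return o+v*(z-o[2])/v[2]
E
python3 - <<'E'
from a import *
s=cv2.imread('pics/side0.png'); t=cv2.imread('pics/top0.png')
a=cv2.resize(s[0:300,110:310],None,fx=2,fy=2); b=cv2.resize(t[140:420,360:560],None,fx=2,fy=2,interpolation=cv2.INTER_CUBIC)
o=np.zeros((600,800,3),np.uint8); o[:,:400]=a; o[:560,400:]=b; cv2.imwrite('pics/crop1.png',o)
def f(n,x,y):
    X,e=tri([('side',x),('top',y)]); print(n,X.round(3),np.round(e,4))
f('lamp',(170,125),(450,285))
f('knob top',(227,222),(331,262)); f('tab',(220,270),(405,267))
f('rail hi',(273,118),(161,200)); f('rail lo',(278,283),(340,222))
f('cabinet corner',(302,353),(432,208)); f('post',(165,392),(520,315))
print(proj('side',[.23,-.5,.23]),proj('top',[[.23,-.5,.23],[.23,-.5,.4]]))
for n,c in (('bolt_knob','side'),('bolt_knob','top'),('carrier_tab','side'),('carrier_tab','top')):
    viewer
for c in ('side','top'):
    print(c, onz(c,(300,200),0).round(3))
print('cab top-cam if z=0,.2,.4', [onz('top',(432,208),z).round(3) for z in (0,.2,.4)])
E
```

```text
lamp [ 0.459 -0.091  0.472] [0.0002 0.0002]
knob top [0.51  0.021 0.179] [0.0005 0.0005]
tab [ 0.51  -0.118  0.207] [0.0025 0.0025]
rail hi [0.602 0.384 0.17 ] [0.0015 0.0015]
rail lo [ 0.617 -0.012  0.04 ] [0.0111 0.0111]
cabinet corner [ 0.654 -0.206  0.105] [0.0129 0.0129]
post [ 0.448 -0.327  0.209] [0.0005 0.0005]
[[-73.87133173 545.25250632]] [[647.97885601 468.76127538]
 [787.38513999 530.06120863]]
side [0.667 0.275 0.   ]
top [0.684 0.091 0.   ]
cab top-cam if z=0,.2,.4 [array([ 0.699, -0.243,  0.   ]), array([ 0.638, -0.169,  0.2  ]), array([ 0.577, -0.095,  0.4  ])]
```

View pics/crop1.png

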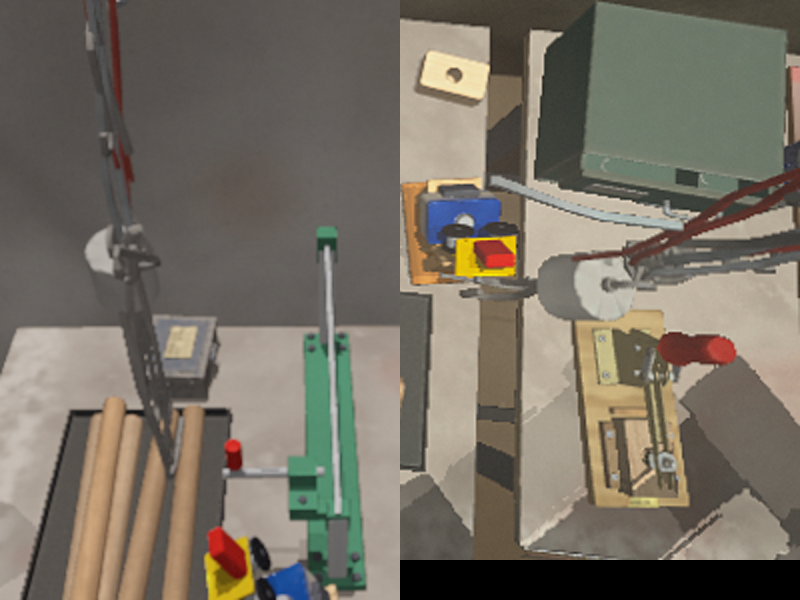

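```bash
python3 - <<'E'
from a import *
def f(n,x,y):
    X,e=tri([('side',x),('top',y)]); print(n,X.round(3),np.round(e,4))
f('tip',(196,237),(391,287)); f('tip2',(196,237),(365+60,283))
# epipolar: for side points, sample depth, project to top
for n,uv in {'head disc L':(153,125),'collar':(175,125),'mid':(183,175),'tip':(196,237),'armjoint':(162,70),'red':(169,50),'top':(160,20)}.items():
    o,v=ray('side',uv); P=[o+v*d for d in np.arange(.1,1.3,.1)]
    print(n,[(p.round(2).tolist(),q.round().astype(int).tolist()) for p,q in zip(P,proj('top',P)) if 0<=q[0]<620 and 0<q[1]<420])
E
```

```text
tip [ 0.469 -0.081  0.247] [0.0002 0.0002]
tip2 [ 0.478 -0.125  0.293] [0.0004 0.0004]
head disc L [([0.45, -0.15, 0.51], [518, 294]), ([0.43, -0.07, 0.46], [426, 306]), ([0.41, 0.01, 0.4], [352, 316]), ([0.39, 0.09, 0.35], [291, 325]), ([0.36, 0.17, 0.29], [240, 332]), ([0.34, 0.26, 0.24], [195, 339]), ([0.32, 0.34, 0.18], [157, 345])]
collar [([0.48, -0.14, 0.51], [511, 272]), ([0.46, -0.06, 0.45], [421, 283]), ([0.44, 0.02, 0.4], [349, 292]), ([0.42, 0.1, 0.34], [289, 300]), ([0.41, 0.18, 0.29], [239, 306]), ([0.39, 0.26, 0.23], [196, 312]), ([0.37, 0.34, 0.18], [158, 317])]
mid [([0.49, -0.18, 0.46], [517, 272]), ([0.47, -0.1, 0.4], [436, 282]), ([0.45, -0.03, 0.33], [371, 291]), ([0.43, 0.05, 0.27], [319, 297]), ([0.42, 0.12, 0.21], [274, 303]), ([0.4, 0.2, 0.14], [237, 308]), ([0.38, 0.28, 0.08], [204, 313])]
tip [([0.5, -0.23, 0.4], [529, 270]), ([0.49, -0.16, 0.33], [457, 279]), ([0.47, -0.09, 0.26], [400, 286]), ([0.46, -0.03, 0.19], [353, 292]), ([0.44, 0.04, 0.12], [315, 297]), ([0.43, 0.11, 0.04], [282, 301]), ([0.41, 0.18, -0.03], [254, 304])]
armjoint [([0.47, -0.11, 0.56], [512, 275]), ([0.45, -0.03, 0.52], [409, 287]), ([0.43, 0.06, 0.47], [326, 298]), ([0.41, 0.15, 0.42], [256, 307]), ([0.39, 0.23, 0.38], [196, 315]), ([0.37, 0.32, 0.33], [145, 323]), ([0.35, 0.4, 0.29], [99, 329])]
red [([0.48, -0.1, 0.58], [511, 262]), ([0.46, -0.01, 0.54], [404, 275]), ([0.44, 0.07, 0.49], [316, 286]), ([0.42, 0.16, 0.45], [243, 295]), ([0.4, 0.25, 0.41], [180, 303]), ([0.38, 0.34, 0.37], [125, 310]), ([0.36, 0.43, 0.32], [76, 316])]
top [([0.47, -0.09, 0.61], [517, 265]), ([0.45, -0.0, 0.57], [400, 279]), ([0.43, 0.09, 0.53], [304, 291]), ([0.41, 0.18, 0.5], [223, 301]), ([0.39, 0.27, 0.46], [153, 311]), ([0.37, 0.36, 0.42], [91, 319]), ([0.35, 0.45, 0.38], [36, 326])]
```

```bash
python3 - <<'E'
from a import *
s=telemetry.state(); R=Ro.from_rotvec(s['tcp_rot']).as_matrix(); print(R.round(3))
K,d,r,t=cam('wrist'); Rc=cv2.Rodrigues(r)[0]; print(K,d)
print('cam in tool',(R.T@(-Rc.T@t-s['ee_pos'])).round(4)); print((R.T@Rc.T).round(3))
print(s['qpos'])
# object colour in top: print the columns
E
```

```text
[[-0.909 -0.418 -0.   ]
 [-0.418  0.909  0.   ]
 [ 0.     0.    -1.   ]]
[[368.08752475   0.         278.60527873]
 [  0.         368.08752475 209.68421849]
 [  0.           0.           1.        ]] [-0.01854599  0.          0.          0.          0.        ]
cam in tool [ 0.0735  0.0011 -0.1423]
[[ 0.    -0.958 -0.286]
 [ 1.     0.     0.001]
 [-0.001 -0.286  0.958]]
[-8.55392936e-01  2.55067540e-01  1.08184238e-01  7.66649475e-06
 -1.42393202e+00 -2.84610963e-01]
```

```bash
python3 -c "
from scipy.spatial.transform import Rotation as R
for s in (.25,.5,.75,1): print(((R.from_rotvec([0,0,-.5*s])*R.from_rotvec([0,-.8*s,0])).as_rotvec()).round(2))"
```

```text
[-0.01 -0.2  -0.12]
[-0.05 -0.4  -0.25]
[-0.11 -0.59 -0.36]
[-0.2  -0.78 -0.47]
```

Emit:
{"name": "send_rows", "arguments": {"deltas": [0, 0, -0.04, -0.01, -0.2, -0.12, -1, 0, 0, -0.08, -0.05, -0.4, -0.25, -1, 0, 0, -0.12, -0.11, -0.59, -0.36, -1, 0, 0, -0.15, -0.2, -0.78, -0.47, -1, 0, 0, -0.15, -0.2, -0.78, -0.47, -1, 0, 0, -0.15, -0.2, -0.78, -0.47, -1]}}

```text
time: 1.65
ee_pos: [0.2286, -0.502, 0.3765]
tcp_rot: [-1.061, 2.135, 0.463]
contact_force: [0.9, -0.8, 0.2]
grip_width: 0.0854
finger_force: 0.0
```

```bash
python3 - <<'E'
from a import *
im=viewer.camera('wrist'); cv2.imwrite('pics/w1.png',im)
for n,X in {'head':(.459,-.091,.472),'tip':(.469,-.081,.247),'knob':(.51,.021,.165),'tab':(.512,-.12,.197)}.items(): print(n,proj('wrist',X))
s=telemetry.state(); print(s['time'],s['ee_pos'],s['qpos'])
E
```

```text
head [[321.63548686 436.2427206 ]]
tip [[312.0306156  286.27553029]]
knob [[319.59022154 261.95055533]]
tab [[278.81270294 258.41699922]]
1.7 [ 0.22900272 -0.50124198  0.37852373] [-1.3288905   0.59484269  1.00704158 -0.8821132  -2.34245057  0.15813322]
```

View pics/w1.png

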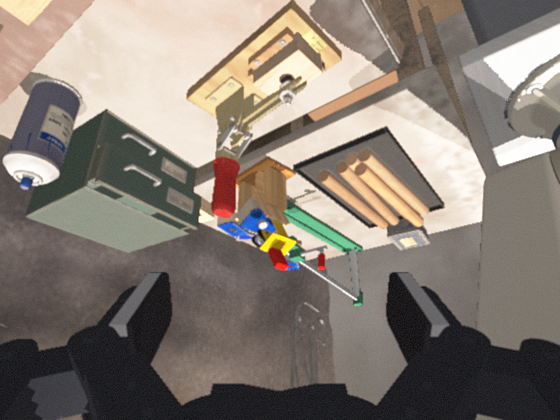

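```bash
python3 - <<'E'
from a import *
for n,l in {'w+s':[('wrist',(313,322)),('side',(170,125))],'w+t':[('wrist',(313,322)),('top',(450,285))],'w+s tip':[('wrist',(310,303)),('side',(196,237))],'w+t tip':[('wrist',(310,303)),('top',(391,287))]}.items():
    X,e=tri(l); print(n,X.round(3),np.round(e,3))
im=cv2.imread('pics/w1.png'); cv2.imwrite('pics/w1c.png',cv2.rotate(cv2.resize(im[220:390,230:400],None,fx=3.5,fy=3.5,interpolation=cv2.INTER_CUBIC),cv2.ROTATE_180))
E
```

```text
w+s [ 0.464 -0.019  0.352] [0.065 0.065]
w+t [ 0.457 -0.141  0.325] [0.021 0.021]
w+s tip [ 0.469 -0.1    0.275] [0.007 0.007]
w+t tip [ 0.471 -0.077  0.274] [0.006 0.006]
```

View pics/w1c.png

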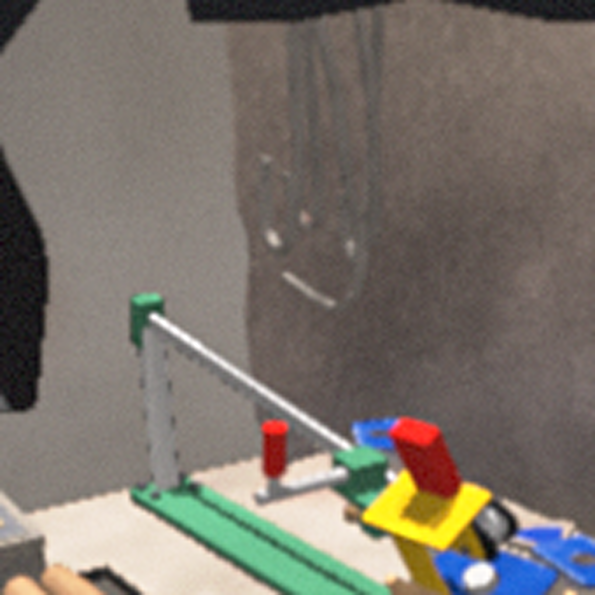

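Emit:
{"name": "send_rows", "arguments": {"deltas": [0, 0, 0, 0, -0.18, 0, -1, 0, 0, 0, 0, -0.36, 0, -1, 0, 0, 0, 0, -0.5, 0, -1, 0, 0, 0, 0, -0.5, 0, -1]}}

```text
time: 2.2
ee_pos: [0.2292, -0.5, 0.3793]
tcp_rot: [-0.841, 1.695, 0.649]
contact_force: [0.6, 0.4, 0.3]
grip_width: 0.0855
finger_force: 0.0
```

```bash
python3 - <<'E'
from a import *
im=viewer.camera('wrist'); cv2.imwrite('pics/w2.png',cv2.rotate(im,cv2.ROTATE_180))
for n,X in {'head':(.459,-.091,.472),'tip':(.469,-.081,.247),'knob':(.51,.021,.165),'tab':(.512,-.12,.197)}.items(): print(n,(559,419)-proj('wrist',X))
s=telemetry.state(); print(s['time'],s['ee_pos'],s['qpos'])
E
```

```text
head [[244.53413958 142.27487599]]
tip [[246.86401666 274.0753864 ]]
knob [[237.73295771 306.41138119]]
tab [[280.52705746 303.76763429]]
2.25 [ 0.22978899 -0.49961347  0.38108731] [-1.51625534  0.74397406  0.98833811 -1.43183617 -2.46836407 -0.05074122]
```

View pics/w2.png

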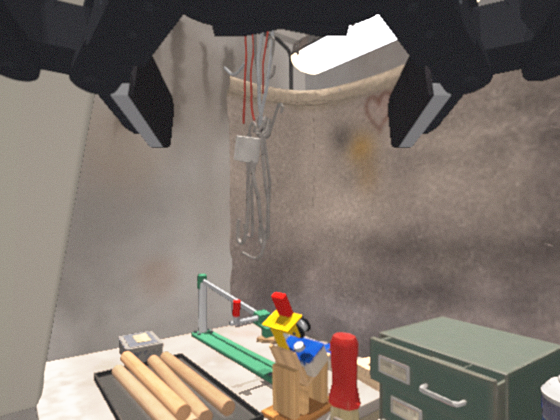

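```bash
cat > kin.py <<'E'
import numpy as np
from scipy.optimize import least_squares
from scipy.spatial.transform import Rotation as Ro
Y=lambda a:Ro.from_rotvec([0,a,0]).as_matrix()
X=lambda a:Ro.from_rotvec([a,0,0]).as_matrix()
Z=lambda a:Ro.from_rotvec([0,0,a]).as_matrix()
B=np.array([[0,0,1],[0,1,0],[-1,0,0.]])  # tool z = forearm x
def fk(q,P,full=False):
    a,h,L2,L3,e,dt,s4,s6,c6=P
    A=Z(q[0]); ph=q[1]-q[2]
    sh=A@[a,0,h]; el=sh+A@Y(q[1])@[0,0,L2]; wc=el+A@Y(ph)@[L3,0,e]
    R=A@Y(ph)@X(s4*q[3])@Y(-q[4])@X(s6*q[5]+c6)@B
    p=wc+R[:,2]*dt
    return (p,R,[sh,el,wc]) if full else (p,R)
D=[([-.855393,.255068,.108184,0,-1.423932,-.284611],[.22954,-.499264,.230396],[.671304,-3.068582,-.002892])]
E
python3 - <<'E'
from a import *; from kin import *
s=telemetry.state()
d3=(s['qpos'],s['ee_pos'],s['tcp_rot'])
d2=([-1.3288905,0.59484269,1.00704158,-0.8821132,-2.34245057,0.15813322],[.22900,-.50124,.37852],[-1.061,2.135,.463])
DD=[D[0],d2,d3]
best=[]
for s4 in(1,-1):
  for s6 in(1,-1):
    def res(v):
        P=list(v[:6])+[s4,s6,v[6]]; r=[]
        for q,p,rv in DD:
            pp,R=fk(q,P); r+=list(pp-p)+list(.2*Ro.from_matrix(R.T@Ro.from_rotvec(rv).as_matrix()).as_rotvec())
        r+=list(1e-3*(v[:6]-[0,.3,.35,.35,0,.25]))
        return r
    for c in (0,1.57,-1.57,3.1):
        o=least_squares(res,[0,.3,.35,.35,0,.25,c]); best.append((o.cost,s4,s6,o.x.round(4),np.abs(o.fun[:18]).max()))
best.sort(key=lambda b:b[0])
for b in best[:3]: print(b)
# rail bar in top picture
im=cv2.imread('pics/top0.png').astype(int); pts=[]
for u in range(195,325,5):
    v0=203+(u-168)*20/170; rows=np.arange(int(v0)-7,int(v0)+8); g=im[rows,u]; sc=g.min(1); i=sc.argmax(); pts.append((u,rows[i],sc[i]))
print(pts[::5])
P=[]
for u,v,_ in pts:
    X_=onz('top',(u,v),.14)
    for k in range(4): X_=onz('top',(u,v),.14+(X_[1]-.182)*np.tan(np.radians(8)))
    P.append(X_)
P=np.array(P); c=np.polyfit(P[:,1],P[:,0],1); print('rail x=',c,'resid',np.abs(np.polyval(c,P[:,1])-P[:,0]).max())
print([ (y,np.polyval(c,y).round(4)) for y in (.07,.18,.27)])
for t in ('carrier_tab','carrier_axle','bolt_knob','wet_block','lean_rest'):
    viewer; r=spot_point(t,'wrist'); print(t,[(np.round(x['position'],4).tolist(),round(x['p'],2)) for x in r[:2]])
E
```

```text
(np.float64(0.013962743222267746), -1, -1, array([ 0.204 ,  0.128 ,  0.4264,  0.2181, -0.0262,  0.2573, -1.5702]), np.float64(0.11384519721730571))
(np.float64(0.013962743222267752), -1, -1, array([ 0.204 ,  0.128 ,  0.4264,  0.2181, -0.0262,  0.2573,  4.7129]), np.float64(0.11384519692780062))
(np.float64(0.013962743222267758), -1, -1, array([ 0.204 ,  0.128 ,  0.4264,  0.2181, -0.0262,  0.2573, -1.5702]), np.float64(0.11384519707642107))
[(195, np.int64(204), np.int64(218)), (220, np.int64(207), np.int64(221)), (245, np.int64(210), np.int64(218)), (270, np.int64(213), np.int64(212)), (295, np.int64(216), np.int64(221)), (320, np.int64(220), np.int64(206))]
rail x= [-0.01453232  0.60923928] resid 0.002412610464041287
[(0.07, np.float64(0.6082)), (0.18, np.float64(0.6066)), (0.27, np.float64(0.6053))]
carrier_tab [([0.5172, -0.1203, 0.1985], 0.77), ([0.5094, 0.0278, 0.1658], 0.48)]
carrier_axle [([0.5327, -0.1212, 0.1569], 0.72)]
bolt_knob [([0.5111, 0.0253, 0.1654], 0.64)]
wet_block [([0.5791, -0.1122, 0.081], 0.97)]
lean_rest [([0.535, -0.1225, -0.0021], 0.59)]
```

```bash
python3 - <<'E'
from a import *; import itertools, json
s=telemetry.state()
DD=[([-.855393,.255068,.108184,0,-1.423932,-.284611],[.22954,-.499264,.230396],[.671304,-3.068582,-.002892]),
([-1.3288905,0.59484269,1.00704158,-0.8821132,-2.34245057,0.15813322],[.22900,-.50124,.37852],[-1.061,2.135,.463]),
(list(map(float,s['qpos'])),list(map(float,s['ee_pos'])),list(map(float,s['tcp_rot'])))]
json.dump(DD,open('d.json','w')); print(DD[2])
ax=[v for v in np.vstack([np.eye(3),-np.eye(3)])]
E=[[[Ro.from_rotvec(a*q).as_matrix() for a in ax] for q in d[0]] for d in DD]
T=[Ro.from_rotvec(d[2]).as_matrix() for d in DD]
out=[]
for c in itertools.product(range(6),repeat=5):
    Rs=[]
    for k in range(3):
        M=E[k][0][2]
        for j,i in enumerate(c): M=M@E[k][j+1][i]
        Rs.append(M.T@T[k])
    e=max(np.linalg.norm(Rs[0]-Rs[1]),np.linalg.norm(Rs[0]-Rs[2])); out.append((e,c,Rs[0]))
out.sort(key=lambda o:o[0])
for o in out[:5]: print(o[0],o[1],o[2].round(2).tolist())
E
```

```text
([-1.5150731414241743, 0.7416551095119127, 0.9909663040237089, -1.434212111317007, -2.469162462723506, -0.05140307571942631], [0.23056719220416058, -0.49888133339815255, 0.3831427740122073], [-0.8523687882577765, 1.6975289808465788, 0.6411767819557875])
0.008430176798101974 (1, 4, 3, 4, 3) [[-0.0, -0.0, 1.0], [-1.0, 0.0, -0.0], [-0.0, -1.0, -0.0]]
0.4181872811416198 (2, 1, 5, 1, 0) [[-0.13, -0.21, -0.97], [-0.96, 0.26, 0.07], [0.24, 0.94, -0.24]]
0.5149103732912885 (3, 2, 1, 3, 4) [[-0.6, -0.79, 0.13], [-0.37, 0.13, -0.92], [0.71, -0.6, -0.37]]
0.5344919898578482 (2, 1, 5, 1, 4) [[-0.26, -0.44, -0.86], [-0.86, 0.51, 0.0], [0.44, 0.74, -0.51]]
0.543913857436274 (4, 5, 4, 5, 2) [[-0.96, -0.24, -0.13], [-0.26, 0.94, 0.22], [0.07, 0.24, -0.97]]
```

```bash
cat > kin.py <<'E'
import numpy as np, json
from scipy.optimize import least_squares
from scipy.spatial.transform import Rotation as Ro
r_=lambda ax:(lambda a:Ro.from_euler(ax,a).as_matrix())
X,Y,Z=r_('x'),r_('y'),r_('z')
R0=np.array([[0,0,1],[-1,0,0],[0,-1,0.]])
def mats(q):
    A=Z(q[0]);U=A@Y(q[1]);F=U@Y(-q[2]);W=F@X(-q[3])@Y(-q[4]);T=W@X(-q[5])@R0
    return A,U,F,W,T
def lin(q):  # columns: a,h,u,w,L3,e,dt
    A,U,F,W,T=mats(q); return np.c_[A[:,0],A[:,2],U[:,0],U[:,2],F[:,0],F[:,2],T[:,2]]
E
python3 - <<'E'
from kin import *
DD=json.load(open('d.json'))
M=np.vstack([lin(q) for q,_,_ in DD]); b=np.hstack([p for _,p,_ in DD])
print(np.linalg.svd(M)[1].round(3))
x,res,rk,sv=np.linalg.lstsq(M,b,rcond=1e-3); print(x.round(4),(M@x-b).round(4))
for dt in (.2,.22,.24,.26,.3):
    M6=M[:,:6]; bb=b-M[:,6]*dt; x=np.linalg.lstsq(M6,bb,rcond=1e-2)[0]; print(dt,x.round(3),np.abs(M6@x-bb).max().round(4))
E
```

```text
[3.278 2.955 1.046 0.51  0.39  0.088 0.082]
[-0.0076  0.216   0.1368  0.4433  0.3047 -0.072   0.2642] [ 0.1164  0.1012 -0.      0.0427  0.0105 -0.     -0.0393 -0.0022 -0.    ]
0.2 [ 0.134  0.304  0.077  0.281  0.263 -0.089] 0.1164
0.22 [ 0.09   0.277  0.096  0.332  0.276 -0.084] 0.1164
0.24 [ 0.046  0.249  0.114  0.382  0.289 -0.078] 0.1164
0.26 [ 0.002  0.222  0.133  0.433  0.302 -0.073] 0.1164
0.3 [-0.087  0.167  0.17   0.534  0.328 -0.063] 0.1164
```

```bash
python3 - <<'E'
from kin import *
DD=json.load(open('d.json'))
def L(q):
    A,U,F,W,T=mats(q); return np.c_[A[:,2],U[:,2],F[:,0],A[:,1],W[:,1],T[:,2]]
for cols in ([0,1,2,3,4,5],[0,1,2,4,5],[0,1,2,3,5]):
    M=np.vstack([L(q)[:,cols] for q,_,_ in DD]); b=np.hstack([p for _,p,_ in DD])
    x=np.linalg.lstsq(M,b,rcond=None)[0]; print(cols,x.round(4),np.abs(M@x-b).max().round(4))
E
```

```text
[0, 1, 2, 3, 4, 5] [ 0.1468  0.5219  0.4004 -0.0006 -0.1536  0.3625] 0.0003
[0, 1, 2, 4, 5] [ 0.148   0.5202  0.401  -0.1541  0.3619] 0.0004
[0, 1, 2, 3, 5] [-0.1921  0.9417  0.2588 -0.1372  0.4802] 0.0508
```

```bash
cat >> kin.py <<'E'
PH,L2,L3,OF,DT=.1480,.5205,.4008,-.1540,.3621
LO=np.array([-2.95,-1.21,-1.09,-2.87,-2.94,-3.05]);HI=np.array([2.95,1.97,1.5,1.71,-.07,3.05])
def fk(q):
    A,U,F,W,T=mats(q); sh=np.array([0,0,PH]); el=sh+U[:,2]*L2; wc=el+F[:,0]*L3; wo=wc+W[:,1]*OF
    return wo+T[:,2]*DT,T,[sh,el,wc,wo,wo+T[:,2]*(DT-.07)]
def ik(p,R,q0,n=1):
    best=None
    rng=np.random.default_rng(0)
    for k in range(n):
        s=np.clip(q0 if k==0 else rng.uniform(LO,HI),LO+.02,HI-.02)
        f=lambda q:np.r_[fk(q)[0]-p,.3*Ro.from_matrix(fk(q)[1].T@R).as_rotvec()]
        o=least_squares(f,s,bounds=(LO,HI),xtol=1e-10)
        if o.cost<1e-7:
            d=np.abs(o.x-q0).max()
            if best is None or d<best[0]: best=(d,o.x)
    return best and best[1]
def clear(q,c=np.array([.465,-.09]),z0=.26):
    pts=fk(q)[2]; out=[]
    for a,b in zip(pts[:-1],pts[1:]):
        P=a+(b-a)*np.linspace(0,1,40)[:,None]; dz=np.maximum(0,z0-P[:,2]); out.append(np.min(np.hypot(np.linalg.norm(P[:,:2]-c,axis=1),dz)))
    return np.round(out,3)
def carR(psi,tilt): return Z(psi)@Y(-tilt)   # carrier axes; z leans to -x
def toolR(C,al,s=1):
    d=-C[:,2]*np.cos(al)+C[:,1]*np.sin(al); y=s*C[:,0]; return np.c_[np.cross(y,d),y,d]
E
python3 - <<'E'
from a import *; from kin import *
s=telemetry.state(); q=np.array(s['qpos']); p,R,_=fk(q); print('fk err',p-s['ee_pos'])
D0=np.array([[-1,0,0],[0,1,0],[0,0,-1.]]); D1=np.array([[1,0,0],[0,-1,0],[0,0,-1.]])
for n,Rr in (('D0',D0),('D1',D1)):
    a=ik(np.array([.465,.021,.16]),Rr,q,30)
    if a is not None: print(n,a.round(2),clear(a))
tab=np.array([.515,-.122,.1997])
for psi in (0,.14):
  for al in (-.7,0,.4,.7):
    for sg in (1,-1):
        C=carR(psi,np.radians(28)); T=toolR(C,al,sg); a=ik(tab+.008*C[:,2]+.019*T[:,2],T,q,30)
        print('grasp',psi,al,sg,None if a is None else (a.round(2),clear(a)))
load=np.array([.603,.27,.152]); C=carR(.0145,0)@X(np.radians(8)); 
for al in (0,.4,.7):
    for sg in (1,-1):
        T=toolR(C,al,sg); a=ik(load+.064*C[:,2]+.019*T[:,2],T,q,30); print('load',al,sg,None if a is None else (a.round(2),clear(a)))
# yaw from top image
im=cv2.imread('pics/top0.png'); hsv=cv2.cvtColor(im,cv2.COLOR_BGR2HSV)
for n,lo,hi,z in (('blue',(100,120,40),(130,255,255),.12),('yellow',(22,150,120),(35,255,255),.18),('red',(0,170,120),(6,255,255),.215)):
    m=np.zeros(im.shape[:2],np.uint8); m[155:285,365:425]=cv2.inRange(hsv[155:285,365:425],lo,hi)
    k,l,st,_=cv2.connectedComponentsWithStats(m); i=1+st[1:,4].argmax(); ys,xs=np.where(l==i)
    for side in ('far','near'):
        cols=np.unique(xs)[4:-4]; v=[(ys[xs==c].min() if side=='far' else ys[xs==c].max()) for c in cols]
        W=np.array([onz('top',(c,r),z) for c,r in zip(cols,v)]); A=np.polyfit(W[:,1],W[:,0],1); print(n,side,len(cols),'yaw deg',-np.degrees(np.arctan(A[0])).round(1),'res',np.abs(np.polyval(A,W[:,1])-W[:,0]).max().round(4))
E
```

```text
fk err [4.14094915e-05 2.35549173e-04 3.65526588e-05]
D0 [ 0.38  0.12 -0.24 -0.   -1.21 -1.95] [0.421 0.257 0.111 0.111]
D1 [ 0.38  0.12 -0.24 -0.   -1.21  1.19] [0.421 0.257 0.111 0.111]
grasp 0 -0.7 1 (array([ 0.42,  0.07, -0.83,  1.1 , -0.97,  1.73]), array([0.443, 0.291, 0.204, 0.025]))
grasp 0 -0.7 -1 (array([ 0.42,  0.07, -0.83,  1.1 , -0.97, -1.41]), array([0.443, 0.291, 0.204, 0.025]))
grasp 0 0 1 (array([ 0.09, -0.06, -0.49,  0.07, -0.65,  3.  ]), array([0.479, 0.18 , 0.118, 0.032]))
grasp 0 0 -1 (array([ 0.09, -0.06, -0.49,  0.07, -0.65, -0.14]), array([0.479, 0.18 , 0.118, 0.032]))
grasp 0 0.4 1 (array([-0.33,  0.11, -0.13, -0.61, -1.08, -2.49]), array([0.418, 0.068, 0.068, 0.058]))
grasp 0 0.4 -1 (array([-0.33,  0.11, -0.13, -0.61, -1.08,  0.65]), array([0.418, 0.068, 0.068, 0.058]))
grasp 0 0.7 1 (array([-0.52,  0.29,  0.04, -0.84, -1.42, -2.26]), array([0.338, 0.155, 0.178, 0.073]))
grasp 0 0.7 -1 (array([-0.52,  0.29,  0.04, -0.84, -1.42,  0.88]), array([0.338, 0.155, 0.178, 0.073]))
grasp 0.14 -0.7 1 (array([ 0.35,  0.01, -0.91,  1.24, -0.84,  1.77]), array([0.47 , 0.
[... 796 characters left out ...]
0.34, -0.12, -1.39,  2.59]), array([0.349, 0.33 , 0.334, 0.334]))
load 0 -1 (array([ 0.58,  0.45,  0.34, -0.12, -1.39, -0.55]), array([0.349, 0.33 , 0.334, 0.334]))
load 0.4 1 (array([ 0.36,  0.41,  0.31, -0.52, -1.31,  2.89]), array([0.317, 0.248, 0.224, 0.224]))
load 0.4 -1 (array([ 0.36,  0.41,  0.31, -0.52, -1.31, -0.25]), array([0.317, 0.248, 0.224, 0.224]))
load 0.7 1 None
load 0.7 -1 (array([ 0.18,  0.44,  0.28, -0.85, -1.35,  0.01]), array([0.28 , 0.171, 0.171, 0.171]))
blue far 28 yaw deg 9.3 res 0.0011
blue near 28 yaw deg 12.6 res 0.0178
yellow far 24 yaw deg 7.9 res 0.0012
yellow near 24 yaw deg 7.3 res 0.0015
red far 10 yaw deg -5.4 res 0.0031
red near 10 yaw deg 11.8 res 0.0009
```

```bash
cat > plan.py <<'E'
from a import *; from kin import *
from scipy.spatial.transform import Slerp
D1=np.array([[1,0,0],[0,-1,0],[0,0,-1.]])
def plan(wps,start=None,car=None):
    """wps: list of (p,R). prints deltas from the current pose, rows needed, and clearances on the way"""
    s=telemetry.state(); p0=np.array(s['ee_pos']); Rs=Ro.from_rotvec(s['tcp_rot']).as_matrix(); q=np.array(s['qpos'])
    if start is not None: p0,Rs,q=start
    p,R=p0,Rs
    for wp,wR in wps:
        wp=np.array(wp); dl=Rs.T@(wp-p0); rv=Ro.from_matrix(Rs.T@wR).as_rotvec()
        n=max(np.linalg.norm(wp-p)/.0625,Ro.from_matrix(R.T@wR).magnitude()/np.radians(10.7)); mc=9*np.ones(4); mcam=9; jmax=0
        sl=Slerp([0,1],Ro.from_matrix([R,wR])); N=max(2,int(np.ceil(n)))
        for f in np.linspace(0,1,N+1)[1:]:
            pp=p+(wp-p)*f; RR=sl(f).as_matrix(); qn=ik(pp,RR,q)
            if qn is None: print('  IK fail at',f); break
            jmax=max(jmax,np.abs(qn-q).max()); q=qn; mc=np.minimum(mc,clear(q)); c=pp+RR@[.0735,0,-.1423]; mcam=min(mcam,np.hypot(*(c[:2]-[.465,-.09])) if c[2]>.2 else 9)
        print('delta',dl.round(3).tolist(),rv.round(3).tolist(),'rows %.1f'%n,'clear',mc,'cam %.2f'%mcam,'jmax %.2f'%jmax,'q',q.round(2).tolist())
        p,R=wp,wR
    return p,R,q
E
python3 - <<'E'
from plan import *
plan([((.28,-.25,.40),D1),((.29,-.08,.36),D1),((.40,.021,.25),D1),((.46,.021,.158),D1)])
E
```

```text
delta [-0.079, 0.109, 0.216] [-1.389, 0.695, -1.841] rows 12.9 clear [0.343 0.135 0.135 0.245] cam 0.20 jmax 0.23 q [-0.31, -0.09, 0.15, -0.0, -1.81, 1.88]
delta [-0.08, 0.203, 0.363] [-1.389, 0.695, -1.841] rows 2.8 clear [0.486 0.169 0.166 0.175] cam 0.10 jmax 0.21 q [0.27, -0.26, -0.08, -0.0, -1.75, 1.3]
delta [-0.015, 0.175, 0.535] [-1.389, 0.695, -1.841] rows 3.0 clear [0.478 0.268 0.128 0.128] cam 0.08 jmax 0.11 q [0.45, -0.05, -0.19, -0.0, -1.43, 1.12]
delta [0.064, 0.127, 0.594] [-1.389, 0.695, -1.841] rows 1.8 clear [0.424 0.259 0.111 0.111] cam 0.12 jmax 0.12 q [0.39, 0.12, -0.25, -0.0, -1.2, 1.18]
```

Emit:
{"name": "send_rows", "arguments": {"deltas": [-0.079, 0.109, 0.216, -1.389, 0.695, -1.841, 1, -0.079, 0.109, 0.216, -1.389, 0.695, -1.841, 1, -0.079, 0.109, 0.216, -1.389, 0.695, -1.841, 1, -0.079, 0.109, 0.216, -1.389, 0.695, -1.841, 1, -0.079, 0.109, 0.216, -1.389, 0.695, -1.841, 1, -0.079, 0.109, 0.216, -1.389, 0.695, -1.841, 1, -0.079, 0.109, 0.216, -1.389, 0.695, -1.841, 1, -0.079, 0.109, 0.216, -1.389, 0.695, -1.841, 1, -0.079, 0.109, 0.216, -1.389, 0.695, -1.841, 1, -0.079, 0.109, 0.216, -1.389, 0.695, -1.841, 1, -0.079, 0.109, 0.216, -1.389, 0.695, -1.841, 1, -0.079, 0.109, 0.216, -1.389, 0.695, -1.841, 1, -0.079, 0.109, 0.216, -1.389, 0.695, -1.841, 1, -0.08, 0.203, 0.363, -1.389, 0.695, -1.841, 1, -0.08, 0.203, 0.363, -1.389, 0.695, -1.841, 1, -0.08, 0.203, 0.363, -1.389, 0.695, -1.841, 1, -0.015, 0.175, 0.535, -1.389, 0.695, -1.841, 1, -0.015, 0.175, 0.535, -1.389, 0.695, -1.841, 1, -0.015, 0.175, 0.535, -1.389, 0.695, -1.841, 1, -0.015, 0.175, 0.535, -1.389, 0.695, -1.841, 1], "newtons": 30}}

```text
time: 5.0
ee_pos: [0.4004, 0.0227, 0.2494]
tcp_rot: [-3.137, -0.004, 0.005]
contact_force: [-0.4, -0.6, 0.5]
grip_width: 0.0001
finger_force: 0.0
```

```bash
python3 - <<'E'
from plan import *
im=viewer.camera('wrist'); cv2.imwrite('pics/w3.png',im)
for t in ('bolt_knob','rail_stop','rail_load','rail'):
    r=spot_point(t,'wrist'); print(t,[(np.round(x['position'],4).tolist(),round(x['p'],2)) for x in r[:2]])
plan([((.46,.021,.158),D1),((.49,.021,.158),D1)])
E
```

```text
bolt_knob [([0.5089, 0.023, 0.1653], 0.88)]
rail_stop []
rail_load []
rail []
delta [0.059, 0.0, 0.096] [-0.007, -0.004, -0.001] rows 1.8 clear [0.424 0.259 0.111 0.111] cam 0.12 jmax 0.12 q [0.39, 0.12, -0.25, -0.0, -1.2, 1.18]
delta [0.089, 0.0, 0.096] [-0.007, -0.004, -0.001] rows 0.5 clear [0.4   0.249 0.111 0.111] cam 0.14 jmax 0.04 q [0.36, 0.17, -0.18, 0.0, -1.21, 1.21]
```

Emit:
{"name": "send_rows", "arguments": {"deltas": [0.055, -0.002, 0.05, 0, 0, 0, 1, 0.06, -0.002, 0.092, 0, 0, 0, 1, 0.06, -0.002, 0.092, 0, 0, 0, 1, 0.075, -0.002, 0.092, 0, 0, 0, 1, 0.085, -0.002, 0.092, 0, 0, 0, 1, 0.092, -0.002, 0.092, 0, 0, 0, 1, 0.099, -0.002, 0.092, 0, 0, 0, 1, 0.106, -0.002, 0.092, 0, 0, 0, 1, 0.113, -0.002, 0.092, 0, 0, 0, 1, 0.119, -0.002, 0.092, 0, 0, 0, 1, 0.124, -0.002, 0.092, 0, 0, 0, 1, 0.124, -0.002, 0.092, 0, 0, 0, 1]}}

```text
time: 6.75
ee_pos: [0.5214, 0.0231, 0.159]
tcp_rot: [-3.136, 0.003, 0.011]
contact_force: [-13.4, 1.7, 6.7]
grip_width: 0.0001
finger_force: 6.5
```

```bash
python3 - <<'E'
from plan import *
for c in ('side','top','wrist'):
    im=viewer.camera(c); cv2.imwrite(f'pics/{c}4.png',im); r=spot_point('bolt_knob',c); print(c,[(np.round(x['position'],4).tolist(),round(x['p'],2)) for x in r[:2]])
s=telemetry.state(); print(s['ee_pos'],s['contact_force'],s['ft_torque'])
a=cv2.imread('pics/side4.png')[190:290,180:310]; cv2.imwrite('pics/c4.png',cv2.resize(a,None,fx=5,fy=5,interpolation=cv2.INTER_CUBIC))
E
```

```text
side [([0.5376, 0.0214, 0.1636], 0.53), ([0.7594, 0.1674, 0.0038], 0.24)]
top [([0.535, -0.1174, 0.1634], 0.24)]
wrist [([0.5384, 0.0246, 0.1655], 0.85)]
[0.52138429 0.02311184 0.15900607] [-12.13047719   1.65896685   6.38493218] [0.56052949 4.1999998  0.05585633]
```

View pics/c4.png

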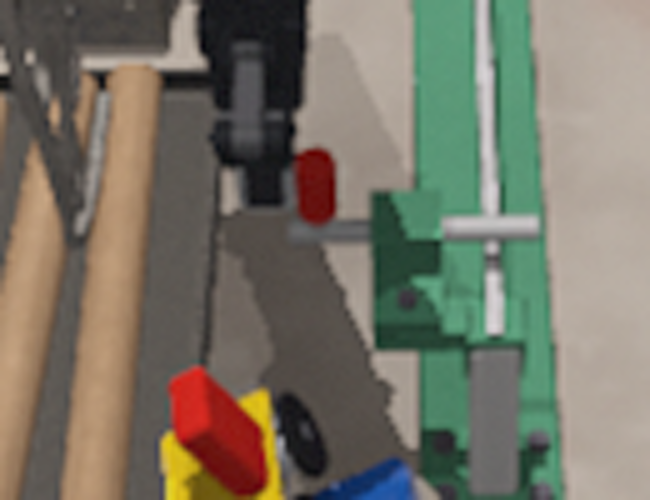

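Emit:
{"name": "send_rows", "arguments": {"deltas": [0.002, 0, 0, 0, 0, 0, 1, 0.004, 0, 0, 0, 0, 0, 1, 0.005, 0, 0, 0, 0, 0, 1, 0.005, 0, 0, 0, 0, 0, 1]}}

```text
time: 7.55
ee_pos: [0.5215, 0.023, 0.1588]
tcp_rot: [-3.136, 0.003, 0.025]
contact_force: [-29.9, 4.5, 18.5]
grip_width: 0.0001
finger_force: 15.1
```

```bash
cat >> plan.py <<'E'
AL=.7
def grasp(tab,psi,al=AL,up=.008,back=0.0,tilt=28):
    C=carR(psi,np.radians(tilt)); T=toolR(C,al,-1); return C,T,np.array(tab)+up*C[:,2]+(.019-back)*T[:,2]
E
python3 - <<'E'
from plan import *
C,T,g=grasp([.515,-.121,.1995],.14); print(g,T.round(3).tolist())
s=telemetry.state()
p0=np.array([.529,.023,.158]); 
plan([((.45,.023,.17),D1),((.38,.02,.27),D1),((.28,-.10,.36),D1),((.29,-.26,.38),T),((.40,-.30,.36),T),(g-.09*T[:,2],T),(g,T)],start=(p0,D1,np.array(s['qpos'])))
E
```

```text
[ 0.51632856 -0.1084517   0.19373258] [[0.406, -0.874, 0.266], [-0.715, -0.123, 0.688], [-0.569, -0.469, -0.675]]
delta [-0.079, 0.0, -0.012] [0.0, 0.0, 0.0] rows 1.3 clear [0.402 0.251 0.114 0.114] cam 0.13 jmax 0.09 q [0.4, 0.09, -0.25, -0.0, -1.23, 1.17]
delta [-0.149, 0.003, -0.112] [0.0, 0.0, 0.0] rows 2.0 clear [0.475 0.276 0.122 0.122] cam 0.11 jmax 0.13 q [0.47, -0.1, -0.18, 0.0, -1.49, 1.1]
delta [-0.249, 0.123, -0.202] [0.0, 0.0, 0.0] rows 2.9 clear [0.485 0.258 0.137 0.137] cam 0.08 jmax 0.11 q [0.2, -0.27, -0.09, 0.0, -1.75, 1.37]
delta [-0.239, 0.283, -0.222] [0.854, -0.224, 1.173] rows 7.9 clear [0.401 0.14  0.14  0.186] cam 0.12 jmax 0.22 q [-1.01, 0.23, 0.43, -0.8, -2.17, 1.0]
delta [-0.129, 0.323, -0.202] [0.854, -0.224, 1.173] rows 1.9 clear [0.346 0.308 0.387 0.271] cam 0.36 jmax 0.11 q [-0.9, 0.4, 0.62, -0.83, -2.11, 0.89]
delta [-0.037, 0.193, -0.097] [0.854, -0.224, 1.173] rows 3.1 clear [0.323 0.2   0.248 0.129] cam 0.23 jmax 0.11 q [-0.63, 0.34, 0.27, -0.8, -1.71, 0.92]
delta [-0.013, 0.131, -0.036] [0.854, -0.224, 1.173] rows 1.4 clear [0.312 0.15  0.191 0.077] cam 0.17 jmax 0.10 q [-0.51, 0.35, 0.12, -0.82, -1.52, 0.95]
```

Emit:
{"name": "send_rows", "arguments": {"deltas": [-0.079, 0, -0.012, 0, 0, 0, 1, -0.079, 0, -0.012, 0, 0, 0, 1, -0.149, 0.003, -0.112, 0, 0, 0, 1, -0.149, 0.003, -0.112, 0, 0, 0, 1, -0.249, 0.123, -0.202, 0, 0, 0, 1, -0.249, 0.123, -0.202, 0, 0, 0, 1, -0.249, 0.123, -0.202, 0, 0, 0, 1, -0.239, 0.283, -0.222, 0.854, -0.224, 1.173, 1, -0.239, 0.283, -0.222, 0.854, -0.224, 1.173, 1, -0.239, 0.283, -0.222, 0.854, -0.224, 1.173, 1, -0.239, 0.283, -0.222, 0.854, -0.224, 1.173, 1, -0.239, 0.283, -0.222, 0.854, -0.224, 1.173, 1, -0.239, 0.283, -0.222, 0.854, -0.224, 1.173, 0, -0.239, 0.283, -0.222, 0.854, -0.224, 1.173, 0, -0.239, 0.283, -0.222, 0.854, -0.224, 1.173, 0, -0.129, 0.323, -0.202, 0.854, -0.224, 1.173, 0, -0.129, 0.323, -0.202, 0.854, -0.224, 1.173, 0, -0.037, 0.193, -0.097, 0.854, -0.224, 1.173, 0, -0.037, 0.193, -0.097, 0.854, -0.224, 1.173, 0, -0.037, 0.193, -0.097, 0.854, -0.224, 1.173, 0]}}

```text
time: 10.05
ee_pos: [0.4919, -0.172, 0.2557]
tcp_rot: [-1.882, 1.36, 0.261]
contact_force: [1.2, -0.1, 0.8]
grip_width: 0.0426
finger_force: 0.0
```

```bash
python3 - <<'E'
from plan import *
im=viewer.camera('wrist'); 
k=cam('wrist'); s=telemetry.state(); print(s['time'],s['ee_pos'],s['contact_force'],s['grip_width'])
for t in ('carrier_tab','carrier_axle','wet_block'):
    r=spot_point(t,'wrist'); print(t,[(np.round(x['position'],4).tolist(),round(x['p'],2)) for x in r[:2]])
for c in ('side','top'):
    viewer.camera(c)
    for t in ('carrier_tab','bolt_knob'):
        r=spot_point(t,c); print(c,t,[(np.round(x['position'],4).tolist(),round(x['p'],2)) for x in r[:2]])
# overlay the modelled tab and bridge
o=im.copy()
for psi,col in ((.14,(0,255,0)),):
    C=carR(psi,np.radians(28)); tab=np.array([.515,-.121,.1995])
    P=np.array([[x,y,z] for x in(-.007,.007) for y in(-.014,.014) for z in(-.021,.021)])@C.T+tab
    uv=proj('wrist',P,k)
    for i,j in [(0,1),(0,2),(1,3),(2,3),(4,5),(4,6),(5,7),(6,7),(0,4),(1,5),(2,6),(3,7)]: cv2.line(o,tuple(map(int,uv[i]*8)),tuple(map(int,uv[j]*8)),col,1,cv2.LINE_AA,3)
cv2.imwrite('pics/w5.png',cv2.resize(o,(784,588),interpolation=cv2.INTER_CUBIC))
E
```

```text
10.1 [ 0.49341685 -0.1653479   0.25229032] [ 1.99425123  7.43817832 -4.50595104] 0.04300807553738695
carrier_tab [([0.5166, -0.1224, 0.1999], 0.77), ([0.5734, -0.1119, 0.0827], 0.49)]
carrier_axle [([0.535, -0.1207, 0.1606], 0.74)]
wet_block [([0.5782, -0.1122, 0.0795], 0.68), ([0.5432, 0.0244, 0.1662], 0.47)]
side carrier_tab [([0.5116, -0.124, 0.1994], 0.71)]
side bolt_knob [([0.5375, 0.0232, 0.1645], 0.81)]
top carrier_tab [([0.5124, -0.1241, 0.2021], 0.58)]
top bolt_knob [([0.5412, 0.0221, 0.1654], 0.45)]
```

View pics/w5.png

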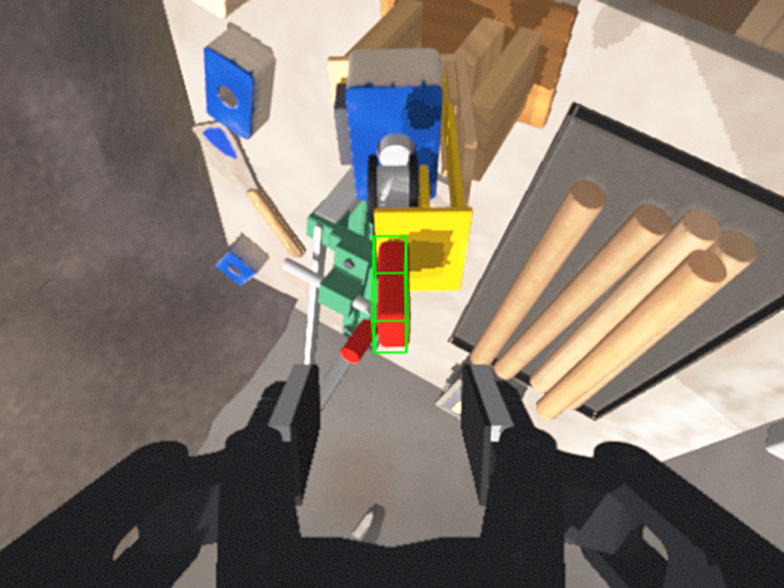

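```bash
python3 - <<'E'
from plan import *
s=telemetry.state(); print(s['ee_pos'],s['contact_force'])
C,T,g=grasp([.515,-.122,.1995],.14)
plan([(g,T)])
E
```

```text
[ 0.49060388 -0.17361102  0.25776061] [ 0.19849101  0.48678535 -0.24722804]
delta [0.001, 0.0, 0.094] [-0.005, 0.003, -0.002] rows 1.5 clear [0.311 0.151 0.192 0.077] cam 0.18 jmax 0.10 q [-0.51, 0.35, 0.12, -0.82, -1.52, 0.95]
```

Emit:
{"name": "send_rows", "arguments": {"deltas": [0.001, 0, 0.04, 0, 0, 0, 0, 0.001, 0, 0.07, 0, 0, 0, 0, 0.001, 0, 0.092, 0, 0, 0, 0, 0.001, 0, 0.092, 0, 0, 0, 0.3, 0.001, 0, 0.092, 0, 0, 0, 1, 0.001, 0, 0.092, 0, 0, 0, 1, 0.001, 0, 0.092, 0, 0, 0, 1, 0.001, 0, 0.092, 0, 0, 0, 1], "newtons": 60}}

```text
time: 11.55
ee_pos: [0.5154, -0.1103, 0.1954]
tcp_rot: [-1.882, 1.359, 0.261]
contact_force: [-3.6, -2.7, 3.3]
grip_width: 0.0132
finger_force: 60.3
```

```bash
python3 - <<'E'
from plan import *
s=telemetry.state(); print(s['ee_pos'],s['contact_force'],s['grip_width'],s['finger_force'],s['time'])
im=viewer.camera('wrist');
for t in ('carrier_tab','carrier_axle'):
    r=spot_point(t,'wrist'); print(t,[(np.round(x['position'],4).tolist(),round(x['p'],2)) for x in r[:2]])
# plan the way out and across
p=np.array(s['ee_pos']); R=Ro.from_rotvec(s['tcp_rot']).as_matrix(); C=R@toolR(np.eye(3),AL,-1).T; print('carrier z',C[:,2].round(3),'x',C[:,0].round(3))
off=C.T@p  # placeholder
def tcp(tab,Cn): # same grasp
    T=toolR(Cn,AL,-1); return np.array(tab)+.008*Cn[:,2]+.019*T[:,2],T
t0=p-.008*C[:,2]-.019*R[:,2]; print('tab by grasp',t0.round(4))
Cl=carR(.0145,0)@X(np.radians(8)); C8=carR(.14,np.radians(28))
w=[tcp(t0+.035*C8[:,2],C8), tcp(t0+.085*C8[:,2],C8), tcp(t0+.085*C8[:,2]+[-.03,-.06,.06],C8), tcp([.40,-.20,.36],Cl), tcp([.36,-.05,.36],Cl), tcp([.40,.12,.35],Cl), tcp([.53,.26,.30],Cl)]
plan(w)
w=[tcp(t0+.035*C8[:,2],C8), tcp(t0+.05*C8[:,2]+.05*C8[:,0],C8), tcp(t0+[.03,-.06,.16],C8)]
print(); plan(w)
E
```

```text
[ 0.51536701 -0.11027142  0.19539209] [-3.5754414  -2.69443143  3.27105512] 0.013161290473707067 60.25707542896271 11.55
carrier_tab [([0.5159, -0.1228, 0.1992], 0.97)]
carrier_axle [([0.5355, -0.1218, 0.1551], 0.64)]
carrier z [-0.466 -0.069  0.882] x [0.874 0.12  0.471]
tab by grasp [ 0.514  -0.1228  0.2011]
delta [-0.022, 0.0, -0.027] [-0.003, 0.004, -0.002] rows 0.6 clear [0.323 0.156 0.19  0.072] cam 0.18 jmax 0.03 q [-0.54, 0.3, 0.14, -0.81, -1.58, 0.92]
delta [-0.055, -0.0, -0.065] [-0.003, 0.004, -0.002] rows 0.8 clear [0.348 0.166 0.19  0.072] cam 0.18 jmax 0.04 q [-0.56, 0.24, 0.17, -0.81, -1.67, 0.87]
delta [-0.059, 0.005, -0.155] [-0.003, 0.004, -0.002] rows 1.4 clear [0.364 0.2   0.222 0.106] cam 0.21 jmax 0.10 q [-0.69, 0.25, 0.34, -0.82, -1.87, 0.85]
delta [-0.084, 0.035, -0.191] [-0.267, -0.101, 0.427] rows 2.8 clear [0.32  0.217 0.255 0.146] cam 0.24 jmax 0.17 q [-0.67, 0.37, 0.54, -0.79, -2.19, 0.36]
delta [-0.207, 0.052, -0.098] [-0.267, -0.101, 0.427] rows 2.5 clear [0.35  0.133 0.133 0.103] cam 0.14 jmax 0.13 q [-0.47, 0.1, 0.21, -0.81, -2.0, 0.26]
delta [-0.306, 0.001, 0.037] [-0.267, -0.101, 0.427] rows 2.8 clear [0.444 0.062 0.062 0.062] cam 0.08 jmax 0.14 q [-0.08, 0.01, 0.09, -0.84, -1.7, 0.0]
delta [-0.324, -0.106, 0.202] [-0.267, -0.101, 0.427] rows 3.2 clear [0.363 0.098 0.024 0.024] cam 0.11 jmax 0.09 q [0.2, 0.24, 0.23, -0.83, -1.43, -0.12]

delta [-0.022, 0.0, -0.027] [-0.003, 0.004, -0.002] rows 0.6 clear [0.323 0.156 0.19  0.072] cam 0.18 jmax 0.03 q [-0.54, 0.3, 0.14, -0.81, -1.58, 0.92]
delta [-0.032, -0.05, -0.038] [-0.003, 0.004, -0.002] rows 0.8 clear [0.322 0.142 0.18  0.076] cam 0.18 jmax 0.06 q [-0.5, 0.32, 0.26, -0.82, -1.63, 0.82]
delta [-0.036, -0.094, -0.141] [-0.003, 0.004, -0.002] rows 1.8 clear [0.307 0.162 0.206 0.113] cam 0.21 jmax 0.17 q [-0.59, 0.37, 0.58, -0.85, -1.87, 0.68]
```

```bash
cat >> plan.py <<'E'
def tcp(tab,Cn,al=AL):
    T=toolR(Cn,al,-1); return np.array(tab)+.008*Cn[:,2]+.019*T[:,2],T
Cl=carR(.0145,0)@X(np.radians(8)); C8=carR(.14,np.radians(28)); t0=np.array([.514,-.1228,.2011])
E
python3 - <<'E'
from plan import *
st=plan([tcp(t0+.04*C8[:,2],C8),tcp(t0+.085*C8[:,2]+.05*C8[:,0],C8),tcp([.54,-.20,.36],C8),tcp([.42,-.24,.38],Cl),tcp([.34,-.12,.37],Cl)])
print()
plan([tcp([.33,.05,.37],Cl),tcp([.34,.20,.37],Cl),tcp([.38,.36,.36],Cl),tcp([.53,.34,.33],Cl),tcp([.53,.265,.26],Cl)],start=st)
E
```

```text
delta [-0.026, -0.0, -0.031] [-0.003, 0.004, -0.002] rows 0.6 clear [0.324 0.157 0.19  0.072] cam 0.17 jmax 0.03 q [-0.54, 0.29, 0.14, -0.81, -1.59, 0.92]
delta [-0.055, -0.05, -0.065] [-0.003, 0.004, -0.002] rows 1.1 clear [0.34  0.15  0.178 0.074] cam 0.18 jmax 0.08 q [-0.51, 0.28, 0.29, -0.82, -1.68, 0.78]
delta [-0.025, -0.088, -0.153] [-0.003, 0.004, -0.002] rows 1.6 clear [0.303 0.173 0.214 0.117] cam 0.22 jmax 0.17 q [-0.61, 0.39, 0.6, -0.85, -1.89, 0.7]
delta [-0.058, 0.013, -0.227] [-0.267, -0.101, 0.427] rows 2.8 clear [0.297 0.206 0.267 0.162] cam 0.26 jmax 0.14 q [-0.71, 0.45, 0.73, -0.84, -2.29, 0.29]
delta [-0.171, 0.073, -0.159] [-0.267, -0.101, 0.427] rows 2.3 clear [0.325 0.195 0.202 0.142] cam 0.21 jmax 0.16 q [-0.62, 0.17, 0.3, -0.78, -2.12, 0.35]

delta [-0.114, 0.008, 0.127] [0.0, 0.0, 0.0] rows 2.7 clear [0.433 0.118 0.118 0.128] cam 0.13 jmax 0.13 q [-0.29, -0.06, 0.07, -0.84, -1.89, 0.1]
delta [-0.214, -0.005, 0.238] [0.0, 0.0, 0.0] rows 2.4 clear [0.483 0.133 0.126 0.125] cam 0.14 jmax 0.15 q [0.14, -0.16, -0.01, -0.83, -1.57, -0.19]
delta [-0.313, -0.047, 0.364] [0.0, 0.0, 0.0] rows 2.6 clear [0.478 0.24  0.139 0.139] cam 0.23 jmax 0.16 q [0.55, -0.05, 0.03, -0.74, -1.24, -0.44]
delta [-0.276, -0.197, 0.367] [0.0, 0.0, 0.0] rows 2.5 clear [0.374 0.246 0.181 0.181] cam 0.30 jmax 0.10 q [0.36, 0.24, 0.3, -0.8, -1.36, -0.28]
delta [-0.173, -0.196, 0.358] [0.0, 0.0, 0.0] rows 1.6 clear [0.352 0.185 0.12  0.12 ] cam 0.22 jmax 0.11 q [0.21, 0.26, 0.17, -0.84, -1.36, -0.06]
```

Emit:
{"name": "send_rows", "arguments": {"deltas": [-0.008, 0, -0.01, 0, 0, 0, 1, -0.017, 0, -0.02, 0, 0, 0, 1, -0.026, 0, -0.031, 0, 0, 0, 1, -0.036, -0.016, -0.042, 0, 0, 0, 1, -0.046, -0.033, -0.053, 0, 0, 0, 1, -0.055, -0.05, -0.065, 0, 0, 0, 1, -0.04, -0.069, -0.109, 0, 0, 0, 1, -0.025, -0.088, -0.153, 0, 0, 0, 1, -0.025, -0.088, -0.153, 0, 0, 0, 1]}}

```text
time: 12.82
ee_pos: [0.5419, -0.1899, 0.355]
tcp_rot: [-1.882, 1.361, 0.257]
contact_force: [-0.6, 0.2, -3.9]
grip_width: 0.013
finger_force: 59.3
```

```bash
python3 - <<'E'
from plan import *
s=telemetry.state(); print(s['ee_pos'],s['contact_force'],s['grip_width'],s['finger_force'],s['time'])
plan([tcp([.42,-.24,.38],Cl),tcp([.34,-.12,.37],Cl),tcp([.33,.05,.37],Cl),tcp([.34,.20,.37],Cl),tcp([.38,.36,.36],Cl),tcp([.53,.34,.33],Cl)])
E
```

```text
[ 0.54194346 -0.18988558  0.3549588 ] [-0.59365469  0.22489781 -3.92323744] 0.012955327417530955 59.29305016994476 12.825
delta [-0.035, 0.102, -0.072] [-0.27, -0.104, 0.427] rows 2.8 clear [0.297 0.208 0.269 0.163] cam 0.27 jmax 0.14 q [-0.71, 0.45, 0.73, -0.84, -2.29, 0.29]
delta [-0.147, 0.162, -0.004] [-0.27, -0.104, 0.427] rows 2.3 clear [0.325 0.195 0.202 0.142] cam 0.21 jmax 0.16 q [-0.62, 0.17, 0.3, -0.78, -2.12, 0.35]
delta [-0.273, 0.15, 0.11] [-0.27, -0.104, 0.427] rows 2.7 clear [0.433 0.118 0.118 0.128] cam 0.13 jmax 0.13 q [-0.29, -0.06, 0.07, -0.84, -1.89, 0.1]
delta [-0.376, 0.124, 0.216] [-0.27, -0.104, 0.427] rows 2.4 clear [0.483 0.133 0.126 0.125] cam 0.14 jmax 0.15 q [0.14, -0.16, -0.01, -0.83, -1.57, -0.19]
delta [-0.468, 0.075, 0.344] [-0.27, -0.104, 0.427] rows 2.6 clear [0.478 0.24  0.139 0.139] cam 0.23 jmax 0.16 q [0.55, -0.05, 0.03, -0.74, -1.24, -0.44]
delta [-0.376, -0.04, 0.391] [-0.27, -0.104, 0.427] rows 2.5 clear [0.374 0.246 0.181 0.181] cam 0.30 jmax 0.10 q [0.36, 0.24, 0.3, -0.8, -1.36, -0.28]
```

Emit:
{"name": "send_rows", "arguments": {"deltas": [-0.035, 0.102, -0.072, -0.27, -0.104, 0.427, 1, -0.035, 0.102, -0.072, -0.27, -0.104, 0.427, 1, -0.035, 0.102, -0.072, -0.27, -0.104, 0.427, 1, -0.147, 0.162, -0.004, -0.27, -0.104, 0.427, 1, -0.147, 0.162, -0.004, -0.27, -0.104, 0.427, 1, -0.147, 0.162, -0.004, -0.27, -0.104, 0.427, 1, -0.273, 0.15, 0.11, -0.27, -0.104, 0.427, 1, -0.273, 0.15, 0.11, -0.27, -0.104, 0.427, 1, -0.273, 0.15, 0.11, -0.27, -0.104, 0.427, 1, -0.376, 0.124, 0.216, -0.27, -0.104, 0.427, 1, -0.376, 0.124, 0.216, -0.27, -0.104, 0.427, 1, -0.376, 0.124, 0.216, -0.27, -0.104, 0.427, 1, -0.468, 0.075, 0.344, -0.27, -0.104, 0.427, 1, -0.468, 0.075, 0.344, -0.27, -0.104, 0.427, 1, -0.468, 0.075, 0.344, -0.27, -0.104, 0.427, 1, -0.376, -0.04, 0.391, -0.27, -0.104, 0.427, 1, -0.376, -0.04, 0.391, -0.27, -0.104, 0.427, 1, -0.376, -0.04, 0.391, -0.27, -0.104, 0.427, 1, -0.376, -0.04, 0.391, -0.27, -0.104, 0.427, 1, -0.376, -0.04, 0.391, -0.27, -0.104, 0.427, 1]}}

```text
time: 15.32
ee_pos: [0.5272, 0.356, 0.3254]
tcp_rot: [-1.739, 1.711, 0.783]
contact_force: [-0.2, 0.3, -1.8]
grip_width: 0.0133
finger_force: 60.2
```

```bash
python3 - <<'E'
from plan import *
s=telemetry.state(); print(s['ee_pos'],s['contact_force'],s['grip_width'],s['finger_force'],s['time'])
p=np.array(s['ee_pos']); R=Ro.from_rotvec(s['tcp_rot']).as_matrix(); C=R@toolR(np.eye(3),AL,-1).T
t=p-.008*C[:,2]-.019*R[:,2]; print('tab by hand',t.round(4),'z',C[:,2].round(3),'axle',(t-.045*C[:,2]).round(4))
# rail line predicted in wrist pic
for c in ('wrist','top','side'):
    im=viewer.camera(c); cv2.imwrite(f'pics/{c}6.png',im)
    for th in ('carrier_tab','carrier_axle','rail_load','rail_stop','rail'):
        r=spot_point(th,c); print(c,th,[(np.round(x['position'],4).tolist(),round(x['p'],2)) for x in r[:1]])
E
python3 -c "
import cv2,numpy as np
a=[cv2.imread(f'pics/{c}6.png') for c in ('wrist','top','side')]
o=np.zeros((600,800,3),np.uint8); o[:300,:400]=cv2.resize(a[0],(400,300)); o[:300,400:]=cv2.resize(a[1][120:330,110:390],(400,300)); o[300:,:400]=cv2.resize(a[2][80:290,150:430],(400,300)); cv2.imwrite('pics/c6.png',o)"
```

```text
[0.52723373 0.35599562 0.32537432] [-0.17717413  0.34486945 -1.80141295] 0.013293931511605024 60.199259519577026 15.325
tab by hand [0.5275 0.343  0.3301] z [ 0.005 -0.142  0.99 ] axle [0.5272 0.3494 0.2856]
wrist carrier_tab [([0.5307, 0.3424, 0.3282], 0.95)]
wrist carrier_axle [([0.5256, 0.3489, 0.2821], 0.98)]
wrist rail_load []
wrist rail_stop []
wrist rail [([0.5315, 0.3457, 0.3292], 0.72)]
top carrier_tab []
top carrier_axle []
top rail_load []
top rail_stop []
top rail []
side carrier_tab [([0.5263, 0.3435, 0.327], 0.6)]
side carrier_axle [([0.5292, 0.3512, 0.2782], 0.84)]
side rail_load []
side rail_stop [([0.6041, 0.0712, 0.1243], 0.71)]
side rail [([0.6053, 0.1816, 0.1387], 0.94)]
```

View pics/c6.png

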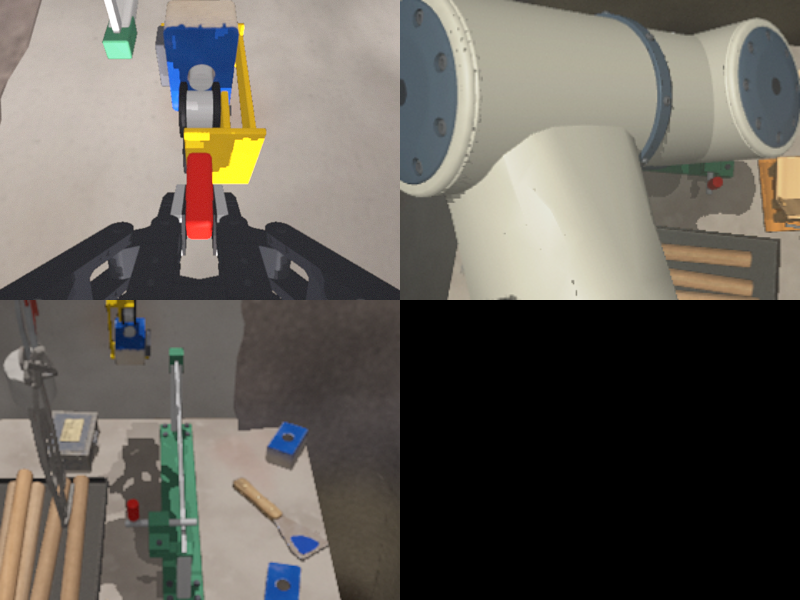

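```bash
python3 - <<'E'
from plan import *
def rp(c,uv):
    z=.14
    for k in range(8):
        X_=onz(c,uv,z); z=.14+(X_[1]-.181)*np.tan(np.radians(8))
    return X_
for f,c in (('side0','side'),('side6','side'),('top0','top')):
    im=cv2.imread(f'pics/{f}.png').astype(float); P=[]
    if c=='side':
        for v in range(135,265,3):
            row=im[v,262:292].min(1); w=np.clip(row-row.max()*.8,0,None); i=row.argmax(); sl=slice(max(0,i-4),i+5); u=262+np.average(np.arange(30)[sl],weights=w[sl]); P.append(rp(c,(u,v)))
    else:
        for u in range(190,330,4):
            v0=int(203+(u-168)*20/170); r=np.arange(v0-6,v0+7); row=im[r,u].min(1); w=np.clip(row-row.max()*.8,0,None); i=row.argmax(); sl=slice(max(0,i-3),i+4); P.append(rp(c,(u,np.average(r[sl],weights=w[sl]))))
    P=np.array(P); 
    for _ in range(3):
        a=np.polyfit(P[:,1],P[:,0],1); e=np.abs(np.polyval(a,P[:,1])-P[:,0]); P=P[e<2.5*e.std()+5e-4]
    print(f,len(P),P[:,1].min().round(3),P[:,1].max().round(3),'slope',a[0].round(4),'x at .18,.265',np.polyval(a,[.18,.265]).round(4),'std',e.std().round(5))
plan([tcp([.53,.265,.262],Cl)])
E
```

```text
side0 41 -0.005 0.327 slope -0.0157 x at .18,.265 [0.6036 0.6022] std 0.00018
side6 35 -0.005 0.327 slope -0.0147 x at .18,.265 [0.6037 0.6025] std 0.00031
top0 33 0.032 0.326 slope -0.0166 x at .18,.265 [0.6065 0.6051] std 0.00015
delta [0.103, -0.0, -0.013] [0.003, 0.003, 0.0] rows 1.7 clear [0.353 0.185 0.12  0.12 ] cam 0.22 jmax 0.11 q [0.21, 0.26, 0.17, -0.84, -1.36, -0.06]
```

Emit:
{"name": "send_rows", "arguments": {"deltas": [0.05, 0, -0.006, 0, 0, 0, 1, 0.103, 0, -0.013, 0, 0, 0, 1, 0.103, 0, -0.013, 0, 0, 0, 1, 0.103, 0, -0.013, 0, 0, 0, 1]}}

```text
time: 16.73
ee_pos: [0.53, 0.2779, 0.2576]
tcp_rot: [-1.738, 1.711, 0.781]
contact_force: [0.6, 0.5, -2.0]
grip_width: 0.0133
finger_force: 60.1
```

```bash
python3 - <<'E'
from plan import *
s=telemetry.state(); print(s['ee_pos'],s['contact_force'],s['time'])
k=cam('wrist'); s=telemetry.state(); im=viewer.camera('wrist'); cv2.imwrite('pics/w7.png',im)
for th in ('rail_load','rail','carrier_tab','carrier_axle'):
    r=spot_point(th,'wrist'); print(th,[(np.round(x['position'],4).tolist(),round(x['p'],2)) for x in r[:1]])
ys=np.array([.2,.22,.24,.26,.28,.3,.32,.34,.36]); L=np.c_[.6037-.0157*(ys-.265),ys,.14+(ys-.181)*np.tan(np.radians(8))]
uv=proj('wrist',L,k); print(np.c_[ys,uv].round(2).tolist())
o=im.copy()
for q in uv: cv2.circle(o,tuple(map(int,q)),1,(0,0,255),-1)
cv2.imwrite('pics/w7o.png',cv2.resize(o,(784,588),interpolation=cv2.INTER_CUBIC))
E
```

```text
[0.53004809 0.2779234  0.25760106] [ 0.57801684  0.53816644 -2.00351977] 16.725
rail_load [([0.6061, 0.2699, 0.1519], 0.69)]
rail []
carrier_tab [([0.5316, 0.2668, 0.2603], 0.6)]
carrier_axle [([0.5315, 0.27, 0.2169], 0.58)]
[[0.2, 76.62, -84.19], [0.22, 98.31, -26.0], [0.24, 115.93, 21.06], [0.26, 130.5, 59.8], [0.28, 142.72, 92.22], [0.3, 153.11, 119.71], [0.32, 162.04, 143.31], [0.34, 169.8, 163.76], [0.36, 176.6, 181.67]]
```

View pics/w7o.png

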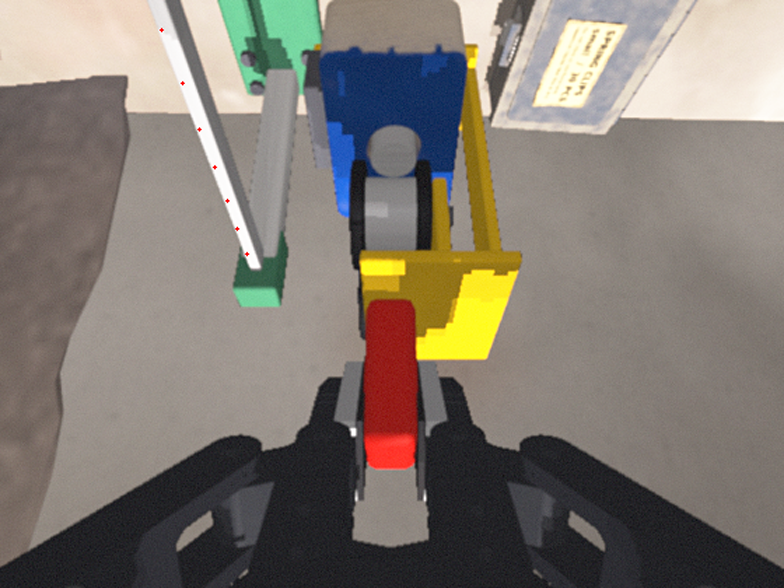

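```bash
python3 - <<'E'
from plan import *
im=cv2.imread('pics/w7.png'); k=cam('wrist')
for y in (.24,.26,.28,.30):
    for dx in (0,):
        L=np.array([[.6037-.0157*(y-.265)+d,y,.14+(y-.181)*np.tan(np.radians(8))] for d in (-.003,0,.003)])
        uv=proj('wrist',L,k); v=int(round(uv[1,1])); u=int(uv[1,0]); print(y,'row',v,'u(-3,0,+3)',uv[:,0].round(1),'cols',u-8,im[v,u-8:u+14].min(1).tolist())
E
```

```text
0.24 row 19 u(-3,0,+3) [121.2 114.6 108.1] cols 106 [197, 197, 197, 200, 191, 199, 209, 224, 227, 227, 224, 225, 230, 230, 232, 234, 230, 215, 168, 119, 108, 102]
0.26 row 58 u(-3,0,+3) [135.2 129.3 123.3] cols 121 [200, 195, 200, 201, 199, 206, 229, 249, 249, 249, 248, 249, 249, 249, 251, 252, 245, 195, 125, 105, 107, 109]
0.28 row 91 u(-3,0,+3) [147.  141.5 136.1] cols 133 [128, 133, 130, 137, 130, 135, 170, 235, 251, 250, 249, 249, 249, 250, 251, 251, 243, 188, 122, 104, 106, 104]
0.3 row 118 u(-3,0,+3) [157.  152.  146.9] cols 143 [138, 138, 134, 135, 135, 134, 149, 210, 248, 252, 251, 250, 251, 251, 252, 253, 231, 171, 116, 105, 104, 105]
```

```bash
python3 - <<'E'
from plan import *
s=telemetry.state(); print(s['ee_pos'])
plan([tcp([.53,.2553,.2222],Cl),tcp([.6025,.2563,.2222],Cl),tcp([.6025,.2574,.2073],Cl)])
E
```

```text
[0.52948249 0.27848927 0.25792719]
delta [0.037, -0.0, 0.019] [0.003, 0.003, 0.002] rows 0.7 clear [0.338 0.175 0.112 0.112] cam 0.21 jmax 0.04 q [0.19, 0.29, 0.11, -0.86, -1.32, 0.02]
delta [0.037, -0.073, 0.019] [0.003, 0.003, 0.002] rows 1.2 clear [0.284 0.167 0.138 0.138] cam 0.23 jmax 0.10 q [0.17, 0.42, 0.3, -0.85, -1.38, -0.01]
delta [0.048, -0.073, 0.03] [0.003, 0.003, 0.002] rows 0.2 clear [0.279 0.167 0.168 0.168] cam 0.25 jmax 0.01 q [0.17, 0.43, 0.28, -0.85, -1.35, 0.01]
```

Emit:
{"name": "send_rows", "arguments": {"deltas": [0.02, 0, 0.01, 0.003, 0.003, 0.002, 1, 0.037, 0, 0.019, 0.003, 0.003, 0.002, 1, 0.037, 0, 0.019, 0.003, 0.003, 0.002, 1, 0.037, -0.02, 0.019, 0.003, 0.003, 0.002, 1, 0.037, -0.04, 0.019, 0.003, 0.003, 0.002, 1, 0.037, -0.06, 0.019, 0.003, 0.003, 0.002, 1, 0.037, -0.073, 0.019, 0.003, 0.003, 0.002, 1, 0.037, -0.073, 0.019, 0.003, 0.003, 0.002, 1, 0.037, -0.073, 0.019, 0.003, 0.003, 0.002, 1]}}

```text
time: 18.1
ee_pos: [0.6021, 0.2687, 0.2169]
tcp_rot: [-1.738, 1.715, 0.777]
contact_force: [-0.1, -0.3, -3.0]
grip_width: 0.0132
finger_force: 60.1
```

```bash
python3 - <<'E'
from plan import *
s=telemetry.state(); print(s['ee_pos'],s['contact_force'],s['time'])
p=np.array(s['ee_pos']); R=Ro.from_rotvec(s['tcp_rot']).as_matrix(); C=R@toolR(np.eye(3),AL,-1).T
t=p-.008*C[:,2]-.019*R[:,2]; print('tab by hand',t.round(4),'z',C[:,2].round(3),'y',C[:,1].round(3),'axle',(t-.045*C[:,2]).round(4))
im=viewer.camera('wrist'); cv2.imwrite('pics/w8.png',im); k=cam('wrist')
# bar as seen now
for y in (.30,.31,.32,.33,.34):
    L=np.array([[.6025-.0157*(y-.265)+d,y,.14+(y-.181)*np.tan(np.radians(8))] for d in (-.003,0,.003)])
    uv=proj('wrist',L,k); v=int(round(uv[1,1])); u=int(uv[1,0]); print(y,'row',v,'u',uv[:,0].round(1),'cols',u-14,im[max(v,0),u-14:u+15].min(1).tolist() if 0<=v<420 else '')
for c in ('wrist','side'):
    viewer.camera(c)
    for th in ('carrier_tab','carrier_axle'):
        r=spot_point(th,c); print(c,th,[(np.round(x['position'],4).tolist(),round(x['p'],2)) for x in r[:1]])
E
```

```text
[0.60212376 0.26870991 0.21692368] [-0.0828529  -0.27277826 -3.00283993] 18.1
tab by hand [0.6023 0.2557 0.2217] z [ 0.004 -0.139  0.99 ] y [-0.014  0.99   0.139] axle [0.6022 0.2619 0.1771]
0.3 row 188 u [281.4 276.2 270.9] cols 262 [23, 38, 31, 40, 35, 35, 34, 45, 34, 32, 35, 36, 37, 45, 21, 33, 37, 33, 28, 36, 35, 27, 39, 33, 35, 41, 44, 25, 36]
0.31 row 198 u [281.3 276.3 271.2] cols 262 [27, 22, 32, 30, 21, 23, 23, 28, 21, 29, 29, 33, 26, 28, 27, 15, 28, 17, 27, 31, 13, 24, 25, 24, 27, 29, 25, 16, 19]
0.32 row 208 u [281.3 276.4 271.6] cols 262 [28, 25, 20, 21, 30, 28, 29, 21, 27, 13, 18, 12, 19, 24, 31, 21, 22, 29, 30, 33, 30, 21, 33, 35, 27, 27, 30, 25, 27]
0.33 row 216 u [281.2 276.5 271.8] cols 262 [24, 17, 24, 10, 31, 13, 36, 21, 20, 23, 29, 16, 26, 30, 28, 22, 22, 25, 31, 24, 27, 22, 22, 15, 20, 29, 26, 25, 16]
0.34 row 225 u [281.1 276.6 272.1] cols 262 [22, 21, 24, 30, 30, 23, 17, 29, 26, 19, 22, 24, 30, 27, 27, 27, 22, 32, 17, 17, 23, 25, 24, 26, 33, 26, 20, 31, 24]
wrist carrier_tab [([0.6051, 0.2571, 0.2183], 0.84)]
wrist carrier_axle [([0.6024, 0.2609, 0.1726], 0.61)]
side carrier_tab [([0.6039, 0.2561, 0.2152], 0.68)]
side carrier_axle [([0.5999, 0.2636, 0.1732], 0.93)]
```

```bash
python3 - <<'E'
from plan import *
im=cv2.imread('pics/w8.png'); k=cam('wrist')
for y in (.17,.18,.19,.20,.21,.22,.23):
    L=np.array([[.6025-.0157*(y-.265)+d,y,.14+(y-.181)*np.tan(np.radians(8))] for d in (-.003,0,.003)])
    uv=proj('wrist',L,k); v=int(round(uv[1,1])); u=int(uv[1,0])
    if 0<=v<420: print(y,'row',v,'u',uv[:,0].round(1),'cols',u-16,im[v,u-16:u+17].min(1).tolist())
im=viewer.camera('side'); cv2.imwrite('pics/side8.png',im); hsv=cv2.cvtColor(im,cv2.COLOR_BGR2HSV)
uv=proj('side',[.6022,.2557,.2217])[0]; print('tab px',uv, 'px for x .599/.606',proj('side',[[.599,.2557,.2217],[.606,.2557,.2217]])[:,0])
u,v=map(int,uv); m=cv2.inRange(hsv[v-20:v+20,u-20:u+20],(0,150,60),(8,255,255))|cv2.inRange(hsv[v-20:v+20,u-20:u+20],(172,150,60),(180,255,255)); ys,xs=np.where(m>0); print('red',len(xs), xs.mean()+u-20 if len(xs) else '', np.percentile(xs,[2,98])+u-20 if len(xs) else '')
# wheel and bar
uv=proj('side',[[.6022-.011,.24,.176],[.6022+.011,.24,.176],[.6022,.24,.176]]); print('flanges',uv.round(1).tolist()); v=int(uv[2,1])
for d in (-8,-4,0,4,8,12,16): print(v+d,im[v+d,255:295].min(1).tolist())
E
```

```text
0.2 row 14 u [283.6 274.9 266.1] cols 258 [124, 119, 121, 119, 122, 121, 115, 111, 116, 115, 115, 121, 121, 116, 115, 123, 118, 123, 121, 120, 122, 123, 114, 111, 121, 125, 123, 124, 121, 122, 120, 126, 123]
0.21 row 42 u [283.3 275.1 267. ] cols 259 [18, 18, 8, 21, 16, 42, 122, 203, 230, 233, 233, 235, 232, 234, 236, 236, 238, 237, 239, 238, 233, 213, 124, 42, 12, 19, 26, 13, 23, 20, 19, 19, 15]
0.22 row 65 u [283.1 275.4 267.7] cols 259 [25, 17, 20, 19, 17, 13, 66, 154, 213, 233, 235, 236, 232, 236, 235, 234, 237, 238, 239, 238, 236, 218, 132, 46, 14, 23, 19, 20, 21, 28, 27, 23, 25]
0.23 row 87 u [282.9 275.6 268.4] cols 259 [23, 22, 20, 15, 19, 29, 13, 51, 105, 116, 120, 121, 120, 120, 120, 123, 123, 120, 123, 121, 123, 114, 69, 26, 21, 27, 12, 26, 12, 17, 8, 17, 21]
tab px [274.59099057 130.72823778] px for x .599/.606 [273.11183267 276.34749418]
red 10 274.1 [272.   276.82]
flanges [[269.6, 152.1], [279.6, 152.1], [274.6, 152.1]]
144 [94, 96, 99, 85, 51, 24, 29, 25, 28, 27, 26, 14, 12, 17, 16, 14, 20, 15, 14, 15, 18, 16, 18, 11, 71, 99, 96, 95, 94, 95, 94, 93, 94, 95, 95, 95, 98
[... 324 characters left out ...]
1, 90, 92, 93, 93]
156 [91, 93, 93, 97, 70, 5, 71, 77, 33, 34, 26, 27, 78, 36, 41, 10, 72, 97, 94, 95, 98, 105, 87, 44, 22, 31, 34, 29, 78, 87, 91, 92, 91, 89, 92, 91, 90, 91, 93, 91]
160 [92, 93, 91, 95, 68, 1, 70, 95, 80, 26, 16, 16, 17, 13, 8, 7, 51, 86, 90, 87, 93, 77, 27, 11, 15, 18, 25, 18, 62, 77, 80, 83, 84, 91, 91, 91, 91, 91, 88, 92]
164 [157, 156, 157, 160, 122, 26, 128, 143, 88, 9, 9, 17, 7, 23, 63, 82, 90, 91, 87, 86, 93, 81, 53, 23, 12, 17, 22, 21, 37, 74, 92, 98, 138, 156, 153, 149, 150, 149, 147, 148]
168 [156, 156, 157, 161, 127, 27, 60, 71, 71, 12, 13, 11, 8, 14, 11, 12, 12, 6, 26, 114, 143, 112, 20, 14, 14, 16, 19, 11, 8, 70, 90, 95, 119, 141, 151, 149, 150, 148, 145, 143]
```

Emit:
{"name": "send_rows", "arguments": {"deltas": [0.003, -0.0005, 0.004, 0, 0, 0, 1, 0.006, -0.0005, 0.008, 0, 0, 0, 1, 0.0095, -0.0005, 0.0115, 0, 0, 0, 1, 0.0095, -0.0005, 0.0115, 0, 0, 0, 1, 0.0095, -0.0005, 0.0115, 0, 0, 0, 1]}}

```text
time: 19.12
ee_pos: [0.603, 0.2716, 0.2038]
tcp_rot: [-1.737, 1.712, 0.777]
contact_force: [-2.2, -1.7, 6.0]
grip_width: 0.013
finger_force: 61.0
```

Emit:
{"name": "send_rows", "arguments": {"deltas": [0, 0, 0, 0, 0, 0, 0, -0.005, 0, -0.006, 0, 0, 0, 0, -0.039, 0, -0.046, 0, 0, 0, 0, -0.077, 0, -0.092, 0, 0, 0, 0, -0.11, 0, -0.13, 0, 0, 0, 0, -0.11, 0, -0.13, 0, 0, 0, 0, -0.11, 0, -0.13, 0, 0, 0, 0, -0.11, 0, -0.13, 0, 0, 0, 0]}}

```text
time: 20.12
ee_pos: [0.6033, 0.2475, 0.3689]
tcp_rot: [-1.737, 1.717, 0.78]
contact_force: [-1.2, -0.8, -0.7]
grip_width: 0.0426
finger_force: 0.0
```

```bash
python3 - <<'E'
from plan import *
s=telemetry.state(); print(s['ee_pos'],s['contact_force'],s['grip_width'],s['time'])
def rf(p):
    a=np.radians(8); d=np.array(p)-[.6035,.181,.14]; return np.round([d[0]+.0157*d[1], d[1]*np.cos(a)+d[2]*np.sin(a), -d[1]*np.sin(a)+d[2]*np.cos(a)],4)
for c in ('side','top','wrist'):
    im=viewer.camera(c); cv2.imwrite(f'pics/{c}9.png',im)
    for th in ('carrier_tab','carrier_axle','bolt_knob'):
        r=spot_point(th,c); print(c,th,[(np.round(x['position'],4).tolist(),rf(x['position']).tolist(),round(x['p'],2)) for x in r[:1]])
E
```

```text
[0.60333913 0.24752193 0.36889832] [-1.22812565 -0.78058439 -0.66600151] 0.04258867589511409 20.125
side carrier_tab [([0.5997, 0.1641, 0.1922], [-0.0041, -0.0095, 0.054], 0.67)]
side carrier_axle [([0.5991, 0.1735, 0.1468], [-0.0045, -0.0065, 0.0078], 0.58)]
side bolt_knob []
top carrier_tab [([0.6025, 0.1606, 0.0623], [-0.0013, -0.031, -0.0741], 0.52)]
top carrier_axle [([0.6057, 0.1481, 0.1478], [0.0017, -0.0315, 0.0123], 0.84)]
top bolt_knob [([0.6037, 0.152, 0.1512], [-0.0003, -0.0272, 0.0151], 0.24)]
wrist carrier_tab []
wrist carrier_axle []
wrist bolt_knob []
```

Emit:
{"name": "send_rows", "arguments": {"deltas": [-0.02, 0, -0.02, 0, 0, 0, 0, -0.02, 0, -0.02, 0, 0, 0, 0, -0.02, 0, -0.02, 0, 0, 0, 0, -0.02, 0, -0.02, 0, 0, 0, 0, -0.02, 0, -0.02, 0, 0, 0, 0, -0.02, 0, -0.02, 0, 0, 0, 0, -0.02, 0, -0.02, 0, 0, 0, 0, -0.02, 0, -0.02, 0, 0, 0, 0, -0.02, 0, -0.02, 0, 0, 0, 0, -0.02, 0, -0.02, 0, 0, 0, 0, -0.02, 0, -0.02, 0, 0, 0, 0, -0.02, 0, -0.02, 0, 0, 0, 0, -0.02, 0, -0.02, 0, 0, 0, 0, -0.02, 0, -0.02, 0, 0, 0, 0, -0.02, 0, -0.02, 0, 0, 0, 0, -0.02, 0, -0.02, 0, 0, 0, 0]}}

```text
time: 22.72
ee_pos: [0.6037, 0.2459, 0.3988]
tcp_rot: [-1.737, 1.715, 0.777]
contact_force: [0.6, 0.6, 0.3]
grip_width: 0.0424
finger_force: 0.0
```

```bash
python3 - <<'E'
from plan import *
s=telemetry.state(); print(s['time'],s['contact_force'],s['grip_width'])
def rf(p):
    a=np.radians(8); d=np.array(p)-[.6035,.181,.14]; return np.round([d[0]+.0157*d[1], d[1]*np.cos(a)+d[2]*np.sin(a), -d[1]*np.sin(a)+d[2]*np.cos(a)],4)
for k in range(2):
  for c in ('side','top'):
    im=viewer.camera(c); cv2.imwrite(f'pics/{c}10{k}.png',im)
    for th in ('carrier_tab','carrier_axle','bolt_knob'):
        r=spot_point(th,c); print(c,th,[(rf(x['position']).tolist(),round(x['p'],2)) for x in r[:1]])
a=[cv2.imread(f'pics/side10{k}.png').astype(int) for k in (0,1)]; print('moving px',(np.abs(a[0]-a[1]).max(2)[100:300,200:320]>60).sum())
E
```

```text
22.725 [0.64266345 0.61909307 0.30987953] 0.042418219030381295
side carrier_tab [([-0.0015, -0.1102, 0.0537], 0.96)]
side carrier_axle [([0.0017, -0.107, 0.0094], 0.59)]
side bolt_knob [([-0.0675, -0.1544, 0.0493], 0.82)]
top carrier_tab [([-0.1861, 0.1371, -0.1606], 0.51)]
top carrier_axle []
top bolt_knob []
side carrier_tab [([-0.0003, -0.1106, 0.0537], 0.56)]
side carrier_axle [([0.0007, -0.1084, 0.0082], 0.59)]
side bolt_knob [([-0.0679, -0.1546, 0.0489], 0.7)]
top carrier_tab []
top carrier_axle []
top bolt_knob []
moving px 0
```

The carrier is at rest against the bolt: axle at about x 0, y −0.108, z 0.009 in the rail frame. The bolt is still home and the hand is well clear.

```bash
python3 -c "
from cell import workorder; print(workorder.sign_off())"
```

```text
the job is handed in; nothing more can be done
None
```

I handed the job in at about 23 s: the bolt is home, and the carrier rolled down by itself and sits at rest against it (axle about 108 mm below the rail's middle by the side camera); the sign-off gave no verdict.

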